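# Fetch the soap from behind the wash things

## Robot

A 6-joint arm with a two-finger parallel gripper is mounted at the origin on the work surface. World frame = base frame: x ahead of the robot, y to its left, z up, the work surface at z = 0. Lengths are in m, angles in rad, forces in N, time in s.
With the tool pointing down it reaches from about 0.35 to 0.775 m from the base axis. Payload 7.3 kg.
Tool frame: the origin (TCP) lies at the very end of the fingers, on their centre line; the grasp point (between the pads) lies 19 mm behind it (robot.pinch_z is the distance from the TCP to the grasp point, in m); z points along the fingers, y is the line along which they close (so a half turn about z gives the same grasp; the last joint's range is limited). The gripper opens to 92 mm and grips with 3 to 60 N. Pads are 19 mm wide; open, the fingers measure 130 mm over their backs; the gripper's body (75 mm by 190 mm) begins 47 mm behind the grasp point.
Start: joints at [1.013, 0.342, 1.524, -0, 1.275, -0.146], TCP at [0.21, 0.481, 0.227] pointing down, gripper open.
Joint ranges: [-2.53, 2.53], [-0.77, 2.02], [0.04, 2.7], [-1, 4.14], [0.28, 2.66], [-3.11, 3.11]. Speed limits (rad/s): [2.57, 2.57, 3.14, 3.14, 3.14, 3.14].

## Interface

Orientations are given as [roll, pitch, yaw] about the fixed x, y, z axes, in that order (R = Rz(yaw) Ry(pitch) Rx(roll)).
In Python, from cell import robot gives the robot as it stands.
- The arm moves only by the tool move_arm, never from a script. Its argument "motion" is a list of rows, each a list of 6 numbers: the shift along the tool's x, y, z in units of 0.1 m (1.0 is 0.1 m), then the turn, a rotation vector about the tool's x, y, z in units of pi rad (1.0 is pi rad). In form: [[dx, dy, dz, rx, ry, rz], ...]. A call has 1 to 12 rows; each row is the pose to reach, as a shift and turn from the pose commanded when the call began, along the tool's axes at that moment, turning the shorter way round; what a row does not reach only later rows make up. A row lasts 1/8 s, in which the tool goes at most 62.5 mm and 10.7 degrees, less where a joint would pass 70% of its speed; a pose out of reach is approached as far as the arm can. A call with a number of a shift or a turn outside -1 to 1 is refused whole. A call with a gripper value outside its range is refused whole. "fingers" is the opening, from -1 (shut) to 1 (fully open), set as the call begins (left out, the last holds). The fingers move at their own pace and stop on an object; "newtons" is the grip in N (left out, the last holds). Time passes only in rows, so rows that repeat a pose let the fingers close. It gives the time, the measured TCP pose, the force, the opening and the grip force at its end, in the units of the state.
- robot.observe(): the state, without advancing time (a new reading comes with each control period).
- robot.read_camera(name): name is "side" or "top"; returns a dict with "image" (384x512x3 uint8, red, green, blue), "range_z" (384x512 float32, m along the optical axis (not along the pixel's ray), 0 where there is no reading), "vfov" (degrees; the focal length in pixels is half the picture's height over the tangent of half this angle, whatever the lens; pixels are square), "cx", "cy" (the principal point, pixels), "extrinsics" (4x4, takes a point from camera to world coordinates). Camera axes: x right, y up, looking along -z (the intrinsics and any distortion apply to the point x, -y, -z); pixel columns grow to the right and rows downward; lengths in m; the calibration is good to about 2 mm. A picture is of the moment at which its call begins.
- robot.hand_in(): hands the job in; it is judged then, once.
The state is a dict: "time": time; "qpos": joint angles; "qvel": joint speeds; "joint_efforts": joint torques, N m; "tool_pos": TCP position; "tool_rot": TCP orientation; "contact_force": force on the tool from outside, world axes, zero at the start; "torque": the same for the moment, N m; "opening": finger opening in m; "grip_force": force on a finger pad.
Only numpy, scipy, OpenCV 4.12 (cv2) and the standard library are available. Lean on these libraries where they do the work, as an engineer would, in place of code of your own. Each camera call takes 0.05 s, during which the arm holds its last target. There are 200 camera calls.

## Task

The cream soap bar lies at the back of the white organiser tray, hemmed in by the amber bottle, the blue shaker can and the green jar in front of it. Stand all three containers on the black side mat first, then lay the soap on the blue soap dish, centred, flat and lengthways along the dish; only then put each container back upright on the very spot of the tray it came from. Never tip a container over, and leave the scrub brush and the pink dipper where they are.

Things in the scene. Friction and masses are not known exactly. Their poses are not given: they have to be found in the camera images.
- bottle_mid (a point): Amber bottle with a paper label and a black cap, closed, upright, 100 mm tall, 48 mm in diameter up to 74 mm above its foot, then a shoulder and a 30 mm cap. The point is on its axis, 50 mm above its foot. One of three in a row on the organiser tray, in any order, 7 mm apart, soap about 10 mm behind: grip at mid-height to 15 mm above, fingers before and behind (along the tray's x). 0.1 to 0.25 kg.
- shaker_mid (a point): Blue shaker can with a white perforated top, closed, upright, 100 mm tall, 50 mm in diameter up to 92 mm above its foot, then a 47 mm white top. The point is on its axis, 50 mm above its foot. One of three in a row on the organiser tray, in any order, 7 mm apart, soap about 10 mm behind: grip at mid-height to 15 mm above, fingers before and behind (along the tray's x). 0.1 to 0.25 kg.
- jar_mid (a point): Green jar with a yellow lid, closed, upright, 100 mm tall, 49 mm in diameter up to 80 mm above its foot, then a 50 mm yellow lid. The point is on its axis, 50 mm above its foot. One of three in a row on the organiser tray, in any order, 7 mm apart, soap about 10 mm behind: grip at mid-height to 15 mm above, fingers before and behind (along the tray's x). 0.1 to 0.25 kg.
- soap_mid (a point): Cream soap bar, 72 mm long (its x) by 46 mm wide (its y) by 26 mm high (z), lying flat at the back of the organiser tray behind the middle container, long side roughly along the row. The point is its centre, 13 mm above its underside. About 0.1 kg.
- organiser: White open organiser tray, fixed: 180 mm deep (its x, away from the robot), 200 mm wide (its y), walls 4 mm thick, 18 mm high, floor 4 mm thick. Origin: centre of its underside. Three grey 48 mm round spots on the floor at x = -36 mm, y = -57, 0 and 57 mm, mark where the containers stand (within 3 mm); the soap starts near x = 23 mm, y = 0.
- mat: Black rubber side mat, fixed, 250 mm long (its x) by 140 mm wide (its y), 3 mm thick, empty at the start, on the left or right side of the bench. Origin: centre of its underside. The three containers are parked standing here, room for all in one row along its length, about 80 mm apart.
- dish: Blue soap dish, fixed, 120 mm long (its x) by 80 mm wide (its y), on the side of the bench opposite the mat. Its flat top is 8 mm above the bench, with 5 mm thick lips 14 mm high across its two short ends only, leaving 110 mm between them. Origin: centre of its underside. The soap's long side goes along the dish's x, either way round.
- brush_mid (a point): Scrub brush with a red soft-grip handle and a wooden back, about 195 mm long (its x) by 50 mm wide, 38 mm high, loose on the bench beyond the organiser. To be left alone. The point is 20 mm above its underside at the centre of its head.
- dipper_mid (a point): Pink plastic dipper, an open bowl 104 mm across and 70 mm high with a handle reaching 157 mm from its centre along its y, loose on the bench beyond the organiser. To be left alone. The point is on the bowl's axis, 35 mm above its underside.
Things that resemble listed ones, but are neither listed nor needed, are in the scene too. Of the things like the part that bears bottle_mid, leave any that is red; of the rest the smaller one is meant.

How it is judged:
By the outcome, as a careful person would: the job done as asked, in the order asked, and still so for the second after the job is handed in, with the robot touching nothing.
It also fails if it takes over 144 s, if anything falls off the work surface, if the arm or the gripper's body presses on something with over 40 N, if the wrist force passes 120 N, or if a joint passes its speed limit or range.

## Working session

There is one attempt and no reset: what is moved stays moved. The work goes in short steps, Python scripts to look and compute and a tool call to move; the robot and the scene stay as the last step left them, time stands still between calls to the robot, and variables do not carry over. Pictures are saved under pics/ and viewed, at most 14 in all, crops included, and the job is handed in when it is done.

Besides the shell and the picture viewer there is one more tool, called after "Emit:" as a command line: name --pt "numbers of a row" for each row, then --argument value for the rest. move_arm: Moves the arm, as the interface text tells. Shifts and turns lie within -1 to 1; 1 stands for 0.1 m of shift or pi rad of turn. Its arguments: {"type":"object","properties":{"motion":{"type":"array"},"fingers":{"type":"number"},"newtons":{"type":"number"}},"required":["motion"]}

```bash
mkdir -p pics; ls; cat > h.py <<'E'
from cell import robot
import numpy as np, cv2
def cam(n):
    c=robot.read_camera(n); im=c["image"]; z=c["range_z"]; H,W=z.shape
    f=H/2/np.tan(np.radians(c["vfov"])/2)
    v,u=np.mgrid[:H,:W]
    p=np.stack([(u-c["cx"])/f*z,-(v-c["cy"])/f*z,-z,np.ones_like(z)],-1)
    P=(p@np.array(c["extrinsics"]).T)[...,:3]; P[z==0]=np.nan
    return c,im,P
def save(im,n,s=1.5): cv2.imwrite("pics/"+n,cv2.resize(im[...,::-1],None,fx=s,fy=s,interpolation=cv2.INTER_CUBIC))
E
python3 - <<'E'
from h import *
for n in("top","side"):
    c,im,P=cam(n); save(im,n+"0.png"); print(n,{k:v for k,v in c.items() if k not in("image","range_z")})
print(robot.observe())
E
```

```text
pics
top {'vfov': 50.51951888253092, 'cx': 262.2327004670669, 'cy': 192.7736117621352, 'extrinsics': array([[ 0.0024624 ,  0.99589327, -0.09050152,  0.52873949],
       [-0.99989169,  0.00376527,  0.01422816,  0.01127815],
       [ 0.0145105 ,  0.09045668,  0.99579467,  1.21918541],
       [ 0.        ,  0.        ,  0.        ,  1.        ]])}
side {'vfov': 53.63716065420086, 'cx': 256.85904085453063, 'cy': 203.47283318316278, 'extrinsics': array([[ 0.93137938,  0.19431327, -0.30785516,  0.34599028],
       [-0.36376004,  0.53047982, -0.76568257, -0.73422037],
       [ 0.01452867,  0.82512636,  0.56476137,  0.60793273],
       [ 0.        ,  0.        ,  0.        ,  1.        ]])}
{'time': 0.1, 'qpos': array([ 1.01299463e+00,  3.42652730e-01,  1.52490476e+00, -2.05934228e-05,
        1.27538851e+00, -1.46023239e-01]), 'qvel': array([ 0.00082414, -0.00155159, -0.00093645,  0.00014455, -0.00103641,
        0.00069345]), 'joint_efforts': array([ 2.17146473e-03, -4.32002234e+01, -2.44694853e+01,  7.20640831e-02,
        5.25735423e-02, -1.76529170e-06]), 'tool_pos': array([0.20993365, 0.48081435, 0.22612046]), 'tool_rot': array([-3.14025084e+00, -1.77435242e-04,  2.72982009e+00]), 'contact_force': array([ 0.39973703, -0.34676736,  0.11965677]), 'torque': array([-0.02694107,  0.00300242, -0.02201685]), 'grip_force': 0.0, 'opening': 0.09180665002936879}
```

```bash
sleep 1
```

```text
(no output)
```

View pics/top0.png

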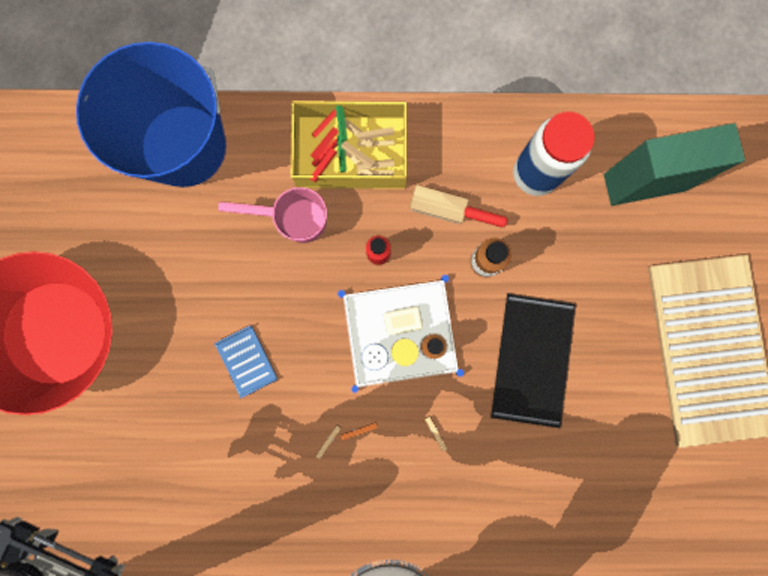

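View pics/side0.png

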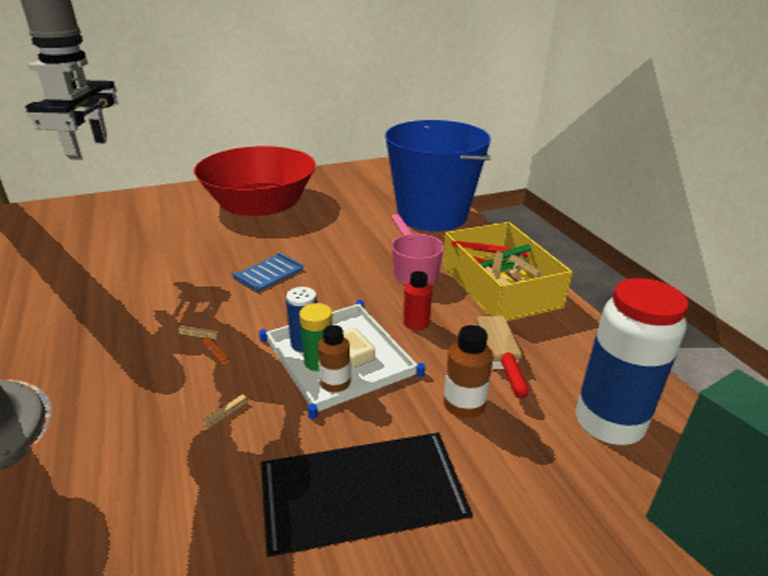

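The side and top views show the amber bottles: one on the tray at top (434,345), one large at (492,255), plus a red one at (378,250). The one on the tray is meant: it isn't red, it is the smaller amber one, and it stands in the row. I'll confirm in a crop while measuring.

```bash
cat > m.py <<'E'
from h import *
def rect(m,P,lab):
    q=P[m]; q=q[~np.isnan(q).any(1)]
    r=cv2.minAreaRect(q[:,:2].astype(np.float32)*1000)
    print(lab,"n",len(q),"rect",np.round(r[0],1),np.round(r[1],1),round(r[2],1),"z",np.round(np.percentile(q[:,2],[5,50,95])*1000,1)); return q
def blob(m,u,v):
    n,l=cv2.connectedComponents(m.astype(np.uint8)); return l==l[v,u]
def container(P,x,y):
    m=(np.hypot(P[...,0]-x,P[...,1]-y)<.029)&(P[...,2]>.085)&(P[...,2]<.125)
    q=P[m]; (cx,cy),r=cv2.minEnclosingCircle(q[:,:2].astype(np.float32)*1000)
    return np.round([cx,cy,r,np.median(q[:,2])*1000,len(q)],1)
E
python3 - <<'E'
from m import *
c,im,P=cam("top"); hsv=cv2.cvtColor(im,cv2.COLOR_RGB2HSV); Z=P[...,2]
g=im.max(2)
mat=blob((g<60)&(Z<.03),356,240); rect(mat,P,"mat")
d=(hsv[...,0]>95)&(hsv[...,0]<125)&(hsv[...,1]>90)
d=cv2.morphologyEx(d.astype(np.uint8),3,np.ones((5,5)))
d=blob(d>0,152,240); rect(d,P,"dish")
reg=np.zeros_like(d); reg[180:265,222:312]=1
rect(reg&(Z>.012)&(Z<.025)&(hsv[...,1]<40),P,"traywall")
s=reg&(Z>.025)&(Z<.04); rect(blob(s,269,213),P,"soap")
for u,v,n in((250,238,"shaker"),(270,234,"jar"),(289,230,"bottle")):
    p=P[v,u]; print(n,np.round(p*1000),container(P,p[0],p[1]))
# blue corner caps
for u,v in((228,196),(297,186),(307,249),(237,259)): print("corner",np.round(P[v,u]*1000,1))
save(im[170:275,210:345],"crop1.png",5)
c,im,P=cam("side"); 
save(im[170:290,170:350],"crop2.png",4)
E
```

```text
mat n 3580 rect [ 499.9 -283.7] [138.4 247. ] 81.6 z [0.1 3.9 7.6]
dish n 1068 rect [496.8 283.6] [117.7  78.5] 27.1 z [ 4.9  9.3 14. ]
traywall n 359 rect [553.2 -19.5] [179.6 199.9] 8.7 z [13.9 18.6 22.7]
soap n 371 rect [577.2 -24.1] [45.8 71.4] 11.2 z [26.9 31.  34.8]
shaker [506.  28. 109.] [507.9  29.6  24.6 104.6 257. ]
jar [517. -26. 103.] [517.1 -25.6  24.7 105.  259. ]
bottle [528. -78. 100.] [525.5 -82.2  20.  104.  117. ]
corner [627.9  95.4  18.2]
corner [ 658.7 -109.3   16.7]
corner [ 472.9 -137.4   19.1]
corner [443.5  67.3  17.9]
```

View pics/crop1.png

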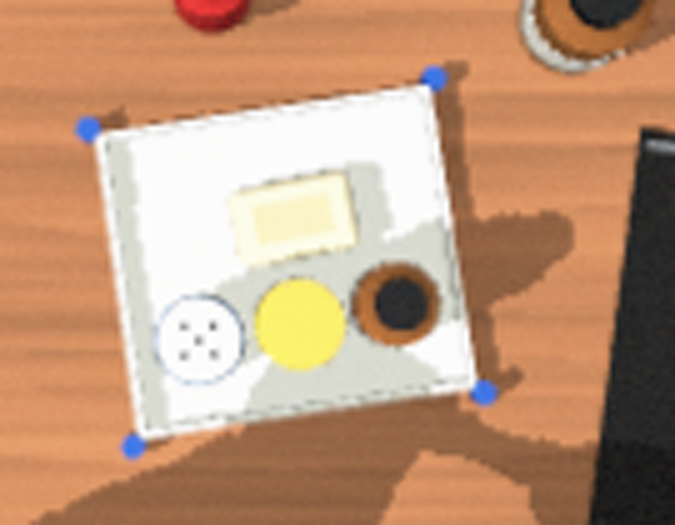

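View pics/crop2.png

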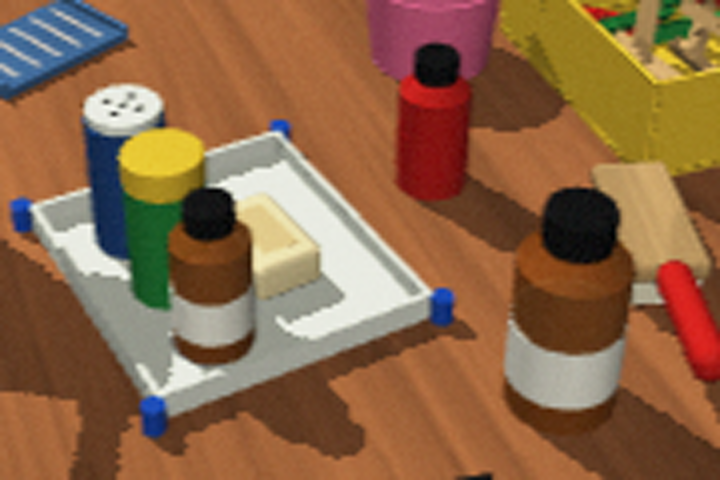

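Confirmed: the crops show the tray bottle at crop1 (398,303), and it is clearly smaller than the amber one at (600,20). Row order from the left is shaker, jar, bottle. The measured sizes match what was given. Next I'll write a planner that prints the rows.

```bash
cat > plan.py <<'E'
from cell import robot
import numpy as np, math, sys
from scipy.spatial.transform import Rotation as R
def plan(wps):
    """wps: (x,y,z mm, angle of closing line deg, mm per row, label); prints the calls"""
    o=robot.observe(); p=np.array(o["tool_pos"])*1000; r=R.from_euler("xyz",o["tool_rot"])
    for x,y,z,a,sp,lab in wps:
        q=np.array([x,y,z]); g=R.from_euler("xyz",[math.pi,0,math.radians(a+90)])
        d=q-p; ang=(r.inv()*g).magnitude()
        N=max(1,math.ceil(np.abs(d).max()/99),math.ceil(np.linalg.norm(d)/99))
        n=max(1,math.ceil(np.linalg.norm(d)/N/sp),math.ceil(math.degrees(ang)/N/9))
        rv=(r.inv()*g).as_rotvec()
        for k in range(N):
            rs=r*R.from_rotvec(rv*k/N); rows=[]
            for j in range(1,n+1):
                f=j/n
                s=rs.inv().apply(d/N*f)/100; t=rv/N*f/math.pi
                rows.append([float(v)+0. for v in np.round(np.r_[s,t],3)])
            print(lab,k,str(rows).replace(" ",""))
        p=q; r=g
E
python3 - <<'E'
from plan import *
plan([(525.5,-82.2,170,8.7,45,"over bottle"),(525.5,-82.2,75,8.7,40,"down"),(525.5,-82.2,45,8.7,15,"down2")])
E
```

```text
over bottle 0 [[-0.245,-0.186,0.027,0.0,0.0,0.015],[-0.49,-0.371,0.054,0.0,0.0,0.031],[-0.735,-0.557,0.081,0.0,0.0,0.046]]
over bottle 1 [[-0.269,-0.149,0.027,0.0,0.0,0.015],[-0.538,-0.297,0.054,0.0,0.0,0.031],[-0.807,-0.446,0.081,0.0,0.0,0.046]]
over bottle 2 [[-0.288,-0.108,0.027,0.0,0.0,0.015],[-0.575,-0.217,0.054,0.0,0.0,0.031],[-0.863,-0.325,0.081,0.0,0.0,0.046]]
over bottle 3 [[-0.3,-0.066,0.027,0.0,0.0,0.015],[-0.6,-0.132,0.054,0.0,0.0,0.031],[-0.901,-0.198,0.081,0.0,0.0,0.046]]
over bottle 4 [[-0.307,-0.022,0.027,0.0,0.0,0.015],[-0.613,-0.045,0.054,0.0,0.0,0.031],[-0.92,-0.067,0.081,0.0,0.0,0.046]]
over bottle 5 [[-0.307,0.022,0.027,0.0,0.0,0.015],[-0.613,0.044,0.054,0.0,0.0,0.031],[-0.92,0.066,0.081,0.0,0.0,0.046]]
over bottle 6 [[-0.3,0.066,0.027,0.0,0.0,0.015],[-0.601,0.131,0.054,0.0,0.0,0.031],[-0.901,0.197,0.08,0.0,0.0,0.046]]
down 0 [[0.0,0.0,0.317,0.0,0.0,0.0],[0.0,0.0,0.633,0.0,0.0,0.0],[0.0,0.0,0.95,0.0,0.0,0.0]]
down2 0 [[0.0,0.0,0.15,0.0,0.0,0.0],[0.0,0.0,0.3,0.0,0.0,0.0]]
```

Emit:
move_arm --pt "-0.245 -0.186 0.027 0 0 0.015" --pt "-0.49 -0.371 0.054 0 0 0.031" --pt "-0.735 -0.557 0.081 0 0 0.046" --fingers 1

```text
time: 0.57
tool_pos: [0.2554, 0.3998, 0.2184]
tool_rot: [-3.141, -0.0, 2.584]
contact_force: [0.7, 1.0, 0.4]
opening: 0.0917
grip_force: 0.0
```

Emit:
move_arm --pt "-0.269 -0.149 0.027 0 0 0.015" --pt "-0.538 -0.297 0.054 0 0 0.031" --pt "-0.807 -0.446 0.081 0 0 0.046"

```text
time: 0.95
tool_pos: [0.3005, 0.3193, 0.2104]
tool_rot: [3.142, 0.0, 2.439]
contact_force: [0.8, 0.1, -0.5]
opening: 0.0917
grip_force: 0.0
```

Emit:
move_arm --pt "-0.288 -0.108 0.027 0 0 0.015" --pt "-0.575 -0.217 0.054 0 0 0.031" --pt "-0.863 -0.325 0.081 0 0 0.046"

```text
time: 1.32
tool_pos: [0.3455, 0.2388, 0.2023]
tool_rot: [3.142, -0.0, 2.295]
contact_force: [0.5, 0.5, 0.1]
opening: 0.092
grip_force: 0.0
```

Emit:
move_arm --pt "-0.3 -0.066 0.027 0 0 0.015" --pt "-0.6 -0.132 0.054 0 0 0.031" --pt "-0.901 -0.198 0.081 0 0 0.046"

```text
time: 1.7
tool_pos: [0.3905, 0.1582, 0.1942]
tool_rot: [3.142, -0.0, 2.15]
contact_force: [0.4, -0.3, 0.2]
opening: 0.0919
grip_force: 0.0
```

Emit:
move_arm --pt "-0.307 -0.022 0.027 0 0 0.015" --pt "-0.613 -0.045 0.054 0 0 0.031" --pt "-0.92 -0.067 0.081 0 0 0.046"

```text
time: 2.08
tool_pos: [0.4354, 0.0776, 0.1861]
tool_rot: [-3.142, -0.0, 2.006]
contact_force: [0.3, 0.1, -0.5]
opening: 0.0921
grip_force: 0.0
```

Emit:
move_arm --pt "-0.307 0.022 0.027 0 0 0.015" --pt "-0.613 0.044 0.054 0 0 0.031" --pt "-0.92 0.066 0.081 0 0 0.046"

```text
time: 2.45
tool_pos: [0.4802, -0.0029, 0.1779]
tool_rot: [-3.142, -0.0, 1.861]
contact_force: [1.1, 0.5, 0.6]
opening: 0.092
grip_force: 0.0
```

Emit:
move_arm --pt "-0.3 0.066 0.027 0 0 0.015" --pt "-0.601 0.131 0.054 0 0 0.031" --pt "-0.901 0.197 0.08 0 0 0.046" --pt "-0.901 0.197 0.08 0 0 0.046" --pt "-0.901 0.197 0.08 0 0 0.046"

```text
time: 3.08
tool_pos: [0.5242, -0.0821, 0.1698]
tool_rot: [-3.141, -0.001, 1.719]
contact_force: [0.5, 0.0, 0.8]
opening: 0.0919
grip_force: 0.0
```

Emit:
move_arm --pt "0 0.01 0.317 0 0 0" --pt "0 0.01 0.633 0 0 0" --pt "0 0.01 0.95 0 0 0"

```text
time: 3.45
tool_pos: [0.5253, -0.0813, 0.0746]
tool_rot: [3.141, -0.0, 1.72]
contact_force: [-0.2, 0.0, -1.2]
opening: 0.0918
grip_force: 0.0
```

Emit:
move_arm --pt "0 0 0.15 0 0 0" --pt "0 0 0.3 0 0 0" --pt "0 0 0.3 0 0 0"

```text
time: 3.82
tool_pos: [0.5254, -0.0822, 0.0447]
tool_rot: [-3.141, -0.001, 1.719]
contact_force: [-0.2, -0.4, 0.5]
opening: 0.0918
grip_force: 0.0
```

Emit:
move_arm --pt "0 0 0 0 0 0" --pt "0 0 0 0 0 0" --pt "0 0 0 0 0 0" --pt "0 0 0 0 0 0" --pt "0 0 0 0 0 0" --pt "0 0 0 0 0 0" --fingers -1 --newtons 25

```text
time: 4.58
tool_pos: [0.5258, -0.0825, 0.0452]
tool_rot: [3.141, 0.0, 1.718]
contact_force: [0.6, 0.2, 1.3]
opening: 0.0474
grip_force: 25.0
```

```bash
python3 - <<'E'
from plan import *
print(robot.observe()["tool_pos"],robot.observe()["opening"],robot.observe()["grip_force"])
plan([(525.5,-82.2,130,8.7,25,"lift"),(579,-295.4,130,-63,30,"carry"),(579,-295.4,65,-63,25,"down"),(579,-295.4,44.5,-63,8,"down2"),
(579,-295.4,130,-63,40,"up"),(517.1,-25.6,130,8.7,45,"over jar"),(517.1,-25.6,45,8.7,30,"down")])
E
```

```text
[ 0.52576588 -0.08251814  0.04521398] 0.04739206944237897 25.00018955091946
lift 0 [[0.001,0.0,-0.212,0.0,0.0,0.0],[0.002,-0.001,-0.424,0.0,0.0,-0.001],[0.003,-0.001,-0.636,0.0,0.0,-0.001],[0.004,-0.002,-0.848,0.0,0.0,-0.001]]
carry 0 [[-0.243,0.023,0.0,0.0,0.0,0.044],[-0.486,0.046,0.0,0.0,0.0,0.089],[-0.729,0.069,0.0,0.0,0.0,0.133]]
carry 1 [[-0.213,0.119,0.0,0.0,0.0,0.044],[-0.426,0.239,0.0,0.0,0.0,0.089],[-0.639,0.358,0.0,0.0,0.0,0.133]]
carry 2 [[-0.146,0.196,0.0,0.0,0.0,0.044],[-0.293,0.391,0.0,0.0,0.0,0.089],[-0.439,0.587,0.0,0.0,0.0,0.133]]
down 0 [[0.0,0.0,0.217,0.0,0.0,0.0],[0.0,0.0,0.433,0.0,0.0,0.0],[0.0,0.0,0.65,0.0,0.0,0.0]]
down2 0 [[0.0,0.0,0.068,0.0,0.0,0.0],[0.0,0.0,0.137,0.0,0.0,0.0],[0.0,0.0,0.205,0.0,0.0,0.0]]
up 0 [[0.0,0.0,-0.285,0.0,0.0,0.0],[0.0,0.0,-0.57,0.0,0.0,0.0],[0.0,0.0,-0.855,0.0,0.0,0.0]]
over jar 0 [[0.075,-0.298,0.0,0.0,0.0,-0.044],[0.15,-0.597,0.0,0.0,0.0,-0.089],[0.224,-0.895,0.0,0.0,0.0,-0.133]]
over jar 1 [[0.189,-0.242,0.0,0.0,0.0,-0.044],[0.379,-0.485,0.0,0.0,0.0,-0.089],[0.568,-0.727,0.0,0.0,0.0,-0.133]]
over jar 2 [[0.271,-0.145,0.0,0.0,0.0,-0.044],[0.543,-0.29,0.0,0.0,0.0,-0.089],[0.814,-0.435,0.0,0.0,0.0,-0.133]]
down 0 [[0.0,0.0,0.283,0.0,0.0,0.0],[0.0,0.0,0.567,0.0,0.0,0.0],[0.0,0.0,0.85,0.0,0.0,0.0]]
```

Emit:
move_arm --pt "0 0 -0.212 0 0 0" --pt "0 0 -0.424 0 0 0" --pt "0 0 -0.636 0 0 0" --pt "0 0 -0.848 0 0 0"

```text
time: 5.08
tool_pos: [0.5253, -0.0824, 0.1301]
tool_rot: [-3.141, -0.001, 1.718]
contact_force: [0.8, -0.6, -2.7]
opening: 0.0474
grip_force: 25.0
```

Emit:
move_arm --pt "-0.243 0.023 0 0 0 0.044" --pt "-0.486 0.046 0 0 0 0.089" --pt "-0.729 0.069 0 0 0 0.133"

```text
time: 5.45
tool_pos: [0.543, -0.154, 0.1295]
tool_rot: [-3.141, -0.0, 1.296]
contact_force: [-0.8, -0.5, -2.2]
opening: 0.0474
grip_force: 25.0
```

Emit:
move_arm --pt "-0.213 0.119 0 0 0 0.044" --pt "-0.426 0.239 0 0 0 0.089" --pt "-0.639 0.358 0 0 0 0.133"

```text
time: 5.82
tool_pos: [0.5604, -0.2253, 0.1292]
tool_rot: [-3.14, 0.0, 0.878]
contact_force: [0.7, -0.7, -2.6]
opening: 0.0478
grip_force: 25.0
```

Emit:
move_arm --pt "-0.146 0.196 0 0 0 0.044" --pt "-0.293 0.391 0 0 0 0.089" --pt "-0.439 0.587 0 0 0 0.133" --pt "-0.439 0.587 0 0 0 0.133"

```text
time: 6.32
tool_pos: [0.5777, -0.2974, 0.1289]
tool_rot: [-3.141, 0.001, 0.463]
contact_force: [0.3, 1.2, -1.8]
opening: 0.0481
grip_force: 25.0
```

Emit:
move_arm --pt "0 0 0.217 0 0 0" --pt "0 0 0.433 0 0 0" --pt "0 0 0.65 0 0 0"

```text
time: 6.7
tool_pos: [0.5777, -0.2948, 0.0639]
tool_rot: [-3.14, 0.0, 0.467]
contact_force: [0.1, -0.4, -1.8]
opening: 0.0476
grip_force: 25.0
```

Emit:
move_arm --pt "0 0 0.068 0 0 0" --pt "0 0 0.137 0 0 0" --pt "0 0 0.205 0 0 0" --pt "0 0 0.205 0 0 0" --pt "0 0 0.205 0 0 0"

```text
time: 7.32
tool_pos: [0.5782, -0.296, 0.0447]
tool_rot: [3.141, -0.0, 0.465]
contact_force: [0.7, 0.2, -1.4]
opening: 0.0477
grip_force: 25.0
```

Emit:
move_arm --pt "0 0 0.006 0 0 0" --pt "0 0 0.006 0 0 0"

```text
time: 7.58
tool_pos: [0.5782, -0.296, 0.0442]
tool_rot: [3.141, -0.0, 0.465]
contact_force: [-0.7, 1.7, 1.8]
opening: 0.0473
grip_force: 25.0
```

Emit:
move_arm --pt "0 0 0 0 0 0" --pt "0 0 0 0 0 0" --pt "0 0 0 0 0 0" --pt "0 0 0 0 0 0" --pt "0 0 0 0 0 0" --fingers 1

```text
time: 8.2
tool_pos: [0.5781, -0.2959, 0.0438]
tool_rot: [-3.142, -0.0, 0.465]
contact_force: [-0.8, -0.5, -0.3]
opening: 0.0904
grip_force: 0.0
```

Emit:
move_arm --pt "0 0 -0.285 0 0 0" --pt "0 0 -0.57 0 0 0" --pt "0 0 -0.86 0 0 0" --pt "0 0 -0.86 0 0 0"

```text
time: 8.7
tool_pos: [0.5794, -0.2967, 0.1325]
tool_rot: [3.137, -0.003, 0.465]
contact_force: [0.3, 0.1, -0.6]
opening: 0.0919
grip_force: 0.0
```

```bash
python3 - <<'E'
from plan import *
o=robot.observe();print(o["tool_pos"],o["opening"])
plan([(517.1,-25.6,130,8.7,45,"over jar"),(517.1,-25.6,45,8.7,30,"down"),
(517.1,-25.6,130,8.7,25,"lift"),(499.9,-283.7,130,-63,30,"carry"),(499.9,-283.7,64,-63,25,"down"),(499.9,-283.7,44,-63,8,"down2"),
(499.9,-283.7,130,-63,40,"up"),(507.9,29.6,130,8.7,45,"over shaker"),(507.9,29.6,45,8.7,30,"down"),
(507.9,29.6,130,8.7,25,"lift"),(420.8,-272,130,-63,30,"carry"),(420.8,-272,64,-63,25,"down"),(420.8,-272,44,-63,8,"down2"),(420.8,-272,130,-63,40,"up")])
E
```

```text
[ 0.57938844 -0.29672064  0.13247554] 0.09194055569569418
over jar 0 [[0.073,-0.3,0.002,0.0,0.0,-0.044],[0.146,-0.601,0.003,0.0,0.0,-0.089],[0.219,-0.901,0.005,0.001,0.0,-0.133]]
over jar 1 [[0.189,-0.245,0.002,0.0,0.0,-0.044],[0.378,-0.489,0.004,0.0,0.0,-0.089],[0.567,-0.734,0.006,0.001,0.0,-0.133]]
over jar 2 [[0.272,-0.146,0.003,0.0,0.0,-0.044],[0.544,-0.293,0.005,0.0,0.0,-0.089],[0.817,-0.439,0.008,0.001,0.0,-0.133]]
down 0 [[0.0,0.0,0.283,0.0,0.0,0.0],[0.0,0.0,0.567,0.0,0.0,0.0],[0.0,0.0,0.85,0.0,0.0,0.0]]
lift 0 [[0.0,0.0,-0.212,0.0,0.0,0.0],[0.0,0.0,-0.425,0.0,0.0,0.0],[0.0,0.0,-0.638,0.0,0.0,0.0],[0.0,0.0,-0.85,0.0,0.0,0.0]]
carry 0 [[-0.281,-0.062,0.0,0.0,0.0,0.044],[-0.561,-0.125,0.0,0.0,0.0,0.089],[-0.842,-0.187,0.0,0.0,0.0,0.133]]
carry 1 [[-0.282,0.057,0.0,0.0,0.0,0.044],[-0.564,0.113,0.0,0.0,0.0,0.089],[-0.845,0.17,0.0,0.0,0.0,0.133]]
carry 2 [[-0.235,0.166,0.0,0.0,0.0,0.044],[-0.469,0.332,0.0,0.0,0.0,0.089],[-0.704,0.498,0.0,0.0,0.0,0.133]]
down 0 [[0.0,0.0,0.22,0.0,0.0,0.0],[0.0,0.0,0.44,0.0,0.0,0.0],[0.0,0.0,0.66,0.0,0.0,0.0]]
down2 0 [[0.0,0.0,0.067,0.0,0.0,0.0],[0.
[... 680 characters left out ...]

carry 0 [[-0.237,-0.11,0.0,0.0,0.0,0.033],[-0.475,-0.22,0.0,0.0,0.0,0.066],[-0.712,-0.329,0.0,0.0,0.0,0.1]]
carry 1 [[-0.26,-0.031,0.0,0.0,0.0,0.033],[-0.519,-0.063,0.0,0.0,0.0,0.066],[-0.779,-0.094,0.0,0.0,0.0,0.1]]
carry 2 [[-0.257,0.05,0.0,0.0,0.0,0.033],[-0.514,0.1,0.0,0.0,0.0,0.066],[-0.77,0.15,0.0,0.0,0.0,0.1]]
carry 3 [[-0.229,0.127,0.0,0.0,0.0,0.033],[-0.458,0.253,0.0,0.0,0.0,0.066],[-0.687,0.38,0.0,0.0,0.0,0.1]]
down 0 [[0.0,0.0,0.22,0.0,0.0,0.0],[0.0,0.0,0.44,0.0,0.0,0.0],[0.0,0.0,0.66,0.0,0.0,0.0]]
down2 0 [[0.0,0.0,0.067,0.0,0.0,0.0],[0.0,0.0,0.133,0.0,0.0,0.0],[0.0,0.0,0.2,0.0,0.0,0.0]]
up 0 [[0.0,0.0,-0.287,0.0,0.0,0.0],[0.0,0.0,-0.573,0.0,0.0,0.0],[0.0,0.0,-0.86,0.0,0.0,0.0]]
```

Emit:
move_arm --pt "0.073 -0.3 0 0 0 -0.044" --pt "0.146 -0.601 0 0 0 -0.089" --pt "0.219 -0.901 0 0 0 -0.133"

```text
time: 9.07
tool_pos: [0.5564, -0.2044, 0.1284]
tool_rot: [-3.14, 0.0, 0.887]
contact_force: [1.6, -1.0, -0.3]
opening: 0.0913
grip_force: 0.0
```

Emit:
move_arm --pt "0.189 -0.245 0 0 0 -0.044" --pt "0.378 -0.489 0 0 0 -0.089" --pt "0.567 -0.734 0 0 0 -0.133"

```text
time: 9.45
tool_pos: [0.5357, -0.114, 0.1286]
tool_rot: [-3.14, -0.0, 1.305]
contact_force: [0.8, -0.0, 0.1]
opening: 0.092
grip_force: 0.0
```

Emit:
move_arm --pt "0.272 -0.146 0 0 0 -0.044" --pt "0.544 -0.293 0 0 0 -0.089" --pt "0.817 -0.439 0 0 0 -0.133" --pt "0.817 -0.439 0 0 0 -0.133" --pt "0.817 -0.439 0 0 0 -0.133" --pt "0.817 -0.439 0 0 0 -0.133"

```text
time: 10.2
tool_pos: [0.5163, -0.0256, 0.1295]
tool_rot: [-3.141, 0.0, 1.716]
contact_force: [-0.3, -0.0, -0.2]
opening: 0.0918
grip_force: 0.0
```

Emit:
move_arm --pt "0 0.008 0.3 0 0 -0.002" --pt "0 0.008 0.6 0 0 -0.002" --pt "0 0.008 0.845 0 0 -0.002" --pt "0 0.008 0.845 0 0 -0.002"

```text
time: 10.7
tool_pos: [0.5158, -0.0251, 0.0437]
tool_rot: [-3.138, -0.001, 1.723]
contact_force: [0.4, 0.5, -0.1]
opening: 0.0917
grip_force: 0.0
```

Emit:
move_arm --pt "0 0 0 0 0 0" --pt "0 0 0 0 0 0" --pt "0 0 0 0 0 0" --pt "0 0 0 0 0 0" --pt "0 0 0 0 0 0" --pt "0 0 0 0 0 0" --fingers -1 --newtons 25

```text
time: 11.45
tool_pos: [0.5168, -0.0245, 0.0454]
tool_rot: [-3.141, -0.0, 1.725]
contact_force: [-1.8, -0.3, 2.5]
opening: 0.0489
grip_force: 24.9
```

Emit:
move_arm --pt "0 0 -0.212 0 0 0" --pt "0 0 -0.425 0 0 0" --pt "0 0 -0.638 0 0 0" --pt "0 0 -0.85 0 0 0"

```text
time: 11.95
tool_pos: [0.5168, -0.0245, 0.1307]
tool_rot: [-3.141, -0.0, 1.725]
contact_force: [0.0, 0.8, -0.9]
opening: 0.0491
grip_force: 24.9
```

Emit:
move_arm --pt "-0.281 -0.062 0 0 0 0.044" --pt "-0.561 -0.125 0 0 0 0.089" --pt "-0.842 -0.187 0 0 0 0.133"

```text
time: 12.32
tool_pos: [0.5112, -0.1113, 0.1301]
tool_rot: [-3.141, -0.0, 1.302]
contact_force: [-0.4, 0.5, -1.8]
opening: 0.049
grip_force: 24.9
```

Emit:
move_arm --pt "-0.282 0.057 0 0 0 0.044" --pt "-0.564 0.113 0 0 0 0.089" --pt "-0.845 0.17 0 0 0 0.133"

```text
time: 12.7
tool_pos: [0.5054, -0.1975, 0.13]
tool_rot: [-3.141, -0.0, 0.884]
contact_force: [0.5, 0.2, -2.1]
opening: 0.0489
grip_force: 24.9
```

Emit:
move_arm --pt "-0.235 0.166 0 0 0 0.044" --pt "-0.469 0.332 0 0 0 0.089" --pt "-0.704 0.498 0 0 0 0.133" --pt "-0.704 0.498 0 0 0 0.133" --pt "-0.704 0.498 0 0 0 0.133"

```text
time: 13.32
tool_pos: [0.4997, -0.2821, 0.1299]
tool_rot: [-3.14, 0.0, 0.472]
contact_force: [-0.2, 0.3, -1.4]
opening: 0.0491
grip_force: 24.9
```

Emit:
move_arm --pt "0 0 0.22 0 0 0" --pt "0 0 0.44 0 0 0" --pt "0 0 0.66 0 0 0"

```text
time: 13.7
tool_pos: [0.5002, -0.2814, 0.0637]
tool_rot: [-3.141, -0.0, 0.473]
contact_force: [0.5, -0.2, -1.0]
opening: 0.0488
grip_force: 24.9
```

Emit:
move_arm --pt "0 0 0.067 0 0 0" --pt "0 0 0.133 0 0 0" --pt "0 0 0.2 0 0 0" --pt "0 0 0.2 0 0 0" --pt "0 0 0.2 0 0 0"

```text
time: 14.32
tool_pos: [0.5001, -0.2829, 0.0446]
tool_rot: [3.141, -0.0, 0.471]
contact_force: [-0.6, 0.3, -1.9]
opening: 0.0487
grip_force: 25.0
```

Emit:
move_arm --pt "0 0 0.006 0 0 0" --pt "0 0 0.006 0 0 0"

```text
time: 14.58
tool_pos: [0.5002, -0.2829, 0.0441]
tool_rot: [3.141, -0.0, 0.471]
contact_force: [-0.7, 0.2, 0.4]
opening: 0.0488
grip_force: 25.0
```

Emit:
move_arm --pt "0 0 0 0 0 0" --pt "0 0 0 0 0 0" --pt "0 0 0 0 0 0" --pt "0 0 0 0 0 0" --pt "0 0 0 0 0 0" --fingers 1

```text
time: 15.2
tool_pos: [0.5, -0.2827, 0.0437]
tool_rot: [-3.141, -0.0, 0.471]
contact_force: [0.3, 0.6, -0.1]
opening: 0.0906
grip_force: 0.0
```

Emit:
move_arm --pt "0 0 -0.287 0 0 0" --pt "0 0 -0.573 0 0 0" --pt "0 0 -0.86 0 0 0" --pt "0 0 -0.86 0 0 0"

```text
time: 15.7
tool_pos: [0.5011, -0.2835, 0.1318]
tool_rot: [3.137, -0.002, 0.471]
contact_force: [0.7, -0.7, -0.7]
opening: 0.0919
grip_force: 0.0
```

Emit:
move_arm --pt "0.187 -0.344 0 0 0 -0.05" --pt "0.373 -0.689 0 0 0 -0.1"

```text
time: 15.95
tool_pos: [0.5012, -0.2034, 0.1282]
tool_rot: [-3.14, 0.0, 0.789]
contact_force: [-0.1, 0.4, -0.1]
opening: 0.0915
grip_force: 0.0
```

Emit:
move_arm --pt "0.284 -0.27 0 0 0 -0.05" --pt "0.567 -0.54 0 0 0 -0.1"

```text
time: 16.2
tool_pos: [0.5031, -0.1246, 0.1284]
tool_rot: [-3.14, 0.0, 1.104]
contact_force: [0.2, 0.2, 0.5]
opening: 0.0919
grip_force: 0.0
```

Emit:
move_arm --pt "0.353 -0.17 0 0 0 -0.05" --pt "0.706 -0.34 0 0 0 -0.1"

```text
time: 16.45
tool_pos: [0.5049, -0.0464, 0.1284]
tool_rot: [-3.14, -0.0, 1.418]
contact_force: [1.0, -1.3, -0.6]
opening: 0.0921
grip_force: 0.0
```

Emit:
move_arm --pt "0.388 -0.053 0 0 0 -0.05" --pt "0.776 -0.106 0 0 0 -0.1" --pt "0.776 -0.106 0 0 0 -0.1" --pt "0.776 -0.106 0 0 0 -0.1" --pt "0.776 -0.106 0 0 0 -0.1"

```text
time: 17.08
tool_pos: [0.5073, 0.0296, 0.1293]
tool_rot: [-3.141, -0.0, 1.725]
contact_force: [0.5, -0.9, -0.3]
opening: 0.0917
grip_force: 0.0
```

Emit:
move_arm --pt "0 0.006 0.3 0 0 0" --pt "0 0.006 0.6 0 0 0" --pt "0 0.006 0.843 0 0 0" --pt "0 0.006 0.843 0 0 0"

```text
time: 17.58
tool_pos: [0.5067, 0.0298, 0.0439]
tool_rot: [-3.138, -0.001, 1.726]
contact_force: [0.1, 0.1, -0.9]
opening: 0.0921
grip_force: 0.0
```

Emit:
move_arm --pt "0 0 0 0 0 0" --pt "0 0 0 0 0 0" --pt "0 0 0 0 0 0" --pt "0 0 0 0 0 0" --pt "0 0 0 0 0 0" --pt "0 0 0 0 0 0" --fingers -1 --newtons 25

```text
time: 18.32
tool_pos: [0.5078, 0.0307, 0.0456]
tool_rot: [-3.141, -0.0, 1.728]
contact_force: [-1.0, 0.1, 3.7]
opening: 0.0497
grip_force: 25.0
```

Emit:
move_arm --pt "0 0 -0.212 0 0 0" --pt "0 0 -0.425 0 0 0" --pt "0 0 -0.638 0 0 0" --pt "0 0 -0.85 0 0 0"

```text
time: 18.82
tool_pos: [0.5078, 0.0307, 0.1308]
tool_rot: [-3.141, -0.0, 1.728]
contact_force: [-0.8, 0.4, -1.7]
opening: 0.0497
grip_force: 25.0
```

Emit:
move_arm --pt "-0.237 -0.11 0 0 0 0.033" --pt "-0.475 -0.22 0 0 0 0.066" --pt "-0.712 -0.329 0 0 0 0.1"

```text
time: 19.2
tool_pos: [0.4862, -0.0454, 0.1302]
tool_rot: [-3.141, -0.0, 1.41]
contact_force: [-0.5, -0.4, -1.1]
opening: 0.0496
grip_force: 25.0
```

Emit:
move_arm --pt "-0.26 -0.031 0 0 0 0.033" --pt "-0.519 -0.063 0 0 0 0.066" --pt "-0.779 -0.094 0 0 0 0.1"

```text
time: 19.58
tool_pos: [0.4647, -0.121, 0.1301]
tool_rot: [-3.141, -0.0, 1.096]
contact_force: [-0.3, 0.2, -1.4]
opening: 0.0496
grip_force: 25.0
```

Emit:
move_arm --pt "-0.257 0.05 0 0 0 0.033" --pt "-0.514 0.1 0 0 0 0.066" --pt "-0.77 0.15 0 0 0 0.1"

```text
time: 19.95
tool_pos: [0.4431, -0.1964, 0.1301]
tool_rot: [-3.141, -0.0, 0.782]
contact_force: [-0.2, 0.7, -1.3]
opening: 0.0495
grip_force: 25.0
```

Emit:
move_arm --pt "-0.229 0.127 0 0 0 0.033" --pt "-0.458 0.253 0 0 0 0.066" --pt "-0.687 0.38 0 0 0 0.1" --pt "-0.687 0.38 0 0 0 0.1" --pt "-0.687 0.38 0 0 0 0.1"

```text
time: 20.58
tool_pos: [0.4216, -0.2705, 0.1301]
tool_rot: [-3.141, -0.0, 0.472]
contact_force: [-0.0, -0.4, -1.3]
opening: 0.0499
grip_force: 25.0
```

Emit:
move_arm --pt "0 0 0.22 0 0 0" --pt "0 0 0.44 0 0 0" --pt "0 0 0.66 0 0 0"

```text
time: 20.95
tool_pos: [0.4221, -0.27, 0.0638]
tool_rot: [-3.141, -0.0, 0.473]
contact_force: [0.4, 0.3, -1.6]
opening: 0.0497
grip_force: 25.0
```

Emit:
move_arm --pt "0 0 0.067 0 0 0" --pt "0 0 0.133 0 0 0" --pt "0 0 0.2 0 0 0" --pt "0 0 0.2 0 0 0" --pt "0 0 0.2 0 0 0"

```text
time: 21.58
tool_pos: [0.4218, -0.2712, 0.0446]
tool_rot: [3.141, -0.0, 0.471]
contact_force: [0.2, 0.6, -0.6]
opening: 0.0498
grip_force: 25.0
```

Emit:
move_arm --pt "0 0 0.005 0 0 0" --pt "0 0 0.005 0 0 0"

```text
time: 21.82
tool_pos: [0.4218, -0.2713, 0.0444]
tool_rot: [3.141, -0.0, 0.471]
contact_force: [-0.7, 2.3, 4.1]
opening: 0.0499
grip_force: 25.0
```

Emit:
move_arm --pt "0 0 0 0 0 0" --pt "0 0 0 0 0 0" --pt "0 0 0 0 0 0" --pt "0 0 0 0 0 0" --pt "0 0 0 0 0 0" --fingers 1

```text
time: 22.45
tool_pos: [0.4217, -0.2711, 0.0438]
tool_rot: [-3.141, -0.0, 0.471]
contact_force: [-0.7, 0.1, 0.6]
opening: 0.0908
grip_force: 0.0
```

Emit:
move_arm --pt "0 0 -0.287 0 0 0" --pt "0 0 -0.573 0 0 0" --pt "0 0 -0.86 0 0 0" --pt "0 0 -0.86 0 0 0" --pt "0 0 -0.86 0 0 0" --pt "0 0 -0.86 0 0 0"

```text
time: 23.2
tool_pos: [0.4212, -0.2707, 0.1287]
tool_rot: [-3.139, 0.001, 0.471]
contact_force: [-1.2, -0.1, 0.4]
opening: 0.0918
grip_force: 0.0
```

```bash
python3 - <<'E'
from m import *
from plan import plan
c,im,P=cam("top"); hsv=cv2.cvtColor(im,cv2.COLOR_RGB2HSV); Z=P[...,2]
save(im,"top1.png"); save(cam("side")[1],"side1.png")
reg=np.zeros(Z.shape,bool); reg[180:265,222:312]=1
rect(reg&(Z>.012)&(Z<.025)&(hsv[...,1]<40),P,"traywall")
s=reg&(Z>.025)&(Z<.04); rect(blob(s,269,213),P,"soap")
d=(hsv[...,0]>95)&(hsv[...,0]<125)&(hsv[...,1]>90)&(Z<.03)
d=blob(cv2.morphologyEx(d.astype(np.uint8),3,np.ones((5,5)))>0,152,240); rect(d,P,"dish")
for k in(0,1): rect(d&(Z>.0115)&((P[...,0]>.497)==k),P,"lip")
f=reg&(Z<.012)&(hsv[...,1]<30); # grey spots on the floor
print(robot.observe()["tool_pos"])
E
```

```text
traywall n 374 rect [553.7 -23.5] [179.9 207.8] 8.9 z [13.9 18.7 22.4]
soap n 375 rect [577.1 -24. ] [45.9 71.8] 10.7 z [26.1 30.8 34.5]
dish n 1062 rect [496.6 284. ] [117.8  78.4] 27.0 z [ 5.   9.2 13.9]
lip n 111 rect [477.1 273. ] [74.7 75.9] 24.8 z [11.6 12.8 17.2]
lip n 92 rect [518.7 294.1] [69.6 75.2] 25.3 z [11.6 12.8 16.2]
[ 0.42136096 -0.27082919  0.1289874 ]
```

View pics/top1.png

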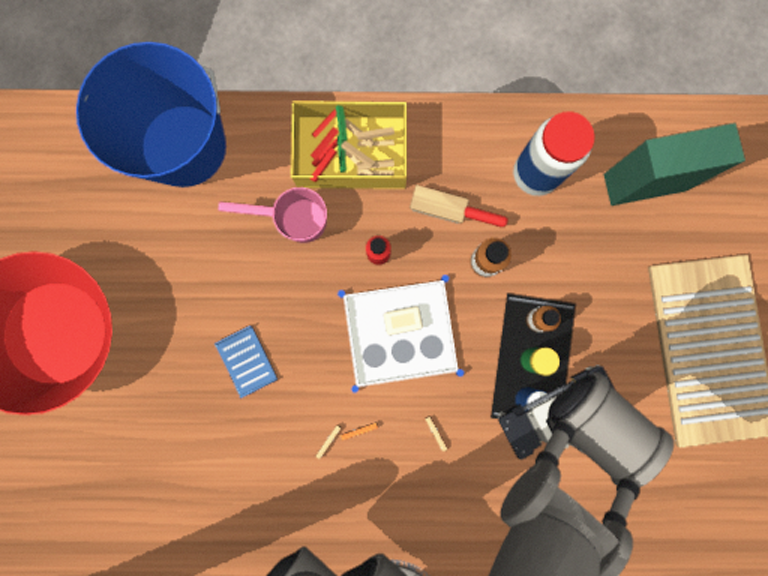

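View pics/side1.png

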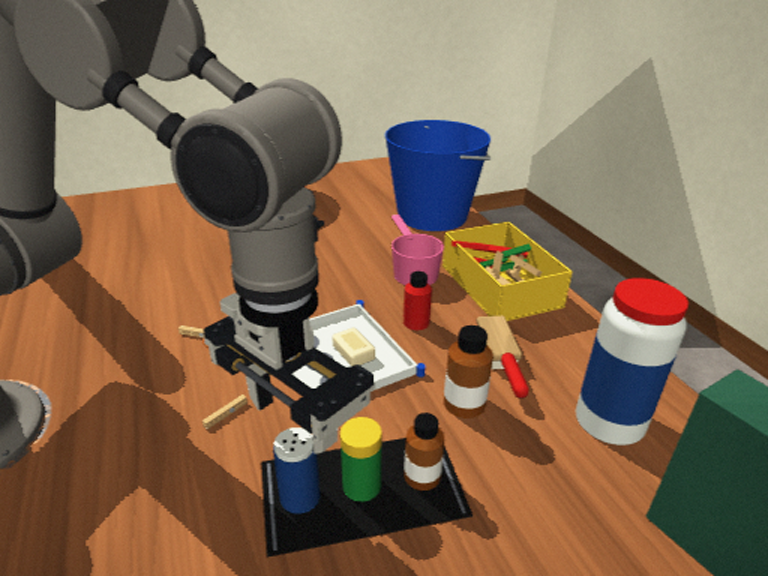

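The top view shows the tray cleared: spots at (375,356), (403,350) and (431,347), with the soap untouched at (404,320). The side view shows all three containers upright on the mat. Soap next.

```bash
python3 - <<'E'
from m import *
from plan import plan
c,im,P=cam("top"); hsv=cv2.cvtColor(im,cv2.COLOR_RGB2HSV)
g=(im.max(2)<185)&(hsv[...,1]<50)
for u,v in((250,237),(269,233),(287,231)):
    b=blob(g,u,v); q=P[b]; print("spot",len(q),np.round(np.nanmean(q,0)*1000,1),rect(b,P,"") is None)
plan([(577.1,-24,110,10.9,45,"over soap"),(577.1,-24,30,10.9,30,"down"),(577.1,-24,8,10.9,11,"down2"),
(577.1,-24,80,10.9,25,"lift"),(496.7,283.8,80,-63,30,"carry"),(496.7,283.8,30,-63,25,"down"),(496.7,283.8,12.3,-63,9,"down2"),(496.7,283.8,100,-63,30,"up")])
E
```

```text
n 174 rect [507.3  32.8] [41.3 41.4] 0.1 z [2.2 5.6 9.3]
spot 174 [508.1  32.1   5.7] False
 n 172 rect [516.3 -23.6] [41.7 41.4] 89.8 z [1.7 5.3 8.9]
spot 173 [516.6 -24.1   5.3] False
 n 172 rect [525.6 -80.4] [42.2 41.3] 27.9 z [2.2 5.7 9.3]
spot 174 [525.7 -80.4   5.7] False
over soap 0 [[0.279,-0.166,0.021,0.0,0.0,-0.046],[0.557,-0.332,0.043,0.0,0.0,-0.091],[0.836,-0.498,0.064,0.0,0.0,-0.137]]
over soap 1 [[0.322,-0.035,0.021,0.0,0.0,-0.046],[0.645,-0.069,0.043,0.0,0.0,-0.091],[0.967,-0.104,0.064,0.0,0.0,-0.137]]
over soap 2 [[0.308,0.103,0.021,0.0,0.0,-0.046],[0.615,0.206,0.042,0.0,0.0,-0.091],[0.923,0.309,0.064,0.0,0.0,-0.137]]
down 0 [[0.0,0.0,0.267,0.0,0.0,0.0],[0.0,0.0,0.533,0.0,0.0,0.0],[0.0,0.0,0.8,0.0,0.0,0.0]]
down2 0 [[0.0,0.0,0.11,0.0,0.0,0.0],[0.0,0.0,0.22,0.0,0.0,0.0]]
lift 0 [[0.0,0.0,-0.24,0.0,0.0,0.0],[0.0,0.0,-0.48,0.0,0.0,0.0],[0.0,0.0,-0.72,0.0,0.0,0.0]]
carry 0 [[0.265,-0.017,0.0,0.0,0.0,0.034],[0.529,-0.035,0.0,0.0,0.0,0.068],[0.794,-0.052,0.0,0.0,0.0,0.103]]
carry 1 [[0.245,-0.1,0.0,0.0,0.0,0.034],[0.491,-0.2,0.0,0.0,0.0,0.068],[0.736,-0.301,0.0,0.0,0.0,0.103]]
carry 2 [[0.201,-0.173,0.0,0.0,0.0,0.034],[0.402,-0.346,0.0,0.0,0.0,0.068],[0.603,-0.519,0.0,0.0,0.0,0.103]]
carry 3 [[0.136,-0.228,0.0,0.0,0.0,0.034],[0.272,-0.455,0.0,0.0,0.0,0.068],[0.408,-0.683,0.0,0.0,0.0,0.103]]
down 0 [[0.0,0.0,0.25,0.0,0.0,0.0],[0.0,0.0,0.5,0.0,0.0,0.0]]
down2 0 [[0.0,0.0,0.088,0.0,0.0,0.0],[0.0,0.0,0.177,0.0,0.0,0.0]]
up 0 [[0.0,0.0,-0.292,0.0,0.0,0.0],[0.0,0.0,-0.585,0.0,0.0,0.0],[0.0,0.0,-0.877,0.0,0.0,0.0]]
```

Emit:
move_arm --pt "0.279 -0.166 0.021 0 0 -0.046" --pt "0.557 -0.332 0.043 0 0 -0.091" --pt "0.836 -0.498 0.064 0 0 -0.137" --fingers 0.52

```text
time: 23.72
tool_pos: [0.474, -0.188, 0.123]
tool_rot: [-3.141, -0.0, 0.906]
contact_force: [-0.8, -0.7, -0.4]
opening: 0.0705
grip_force: 0.0
```

Emit:
move_arm --pt "0.322 -0.035 0.021 0 0 -0.046" --pt "0.645 -0.069 0.043 0 0 -0.091" --pt "0.967 -0.104 0.064 0 0 -0.137"

```text
time: 24.1
tool_pos: [0.5259, -0.1056, 0.1166]
tool_rot: [-3.141, -0.0, 1.336]
contact_force: [0.6, 0.5, 0.2]
opening: 0.0695
grip_force: 0.0
```

Emit:
move_arm --pt "0.308 0.103 0.021 0 0 -0.046" --pt "0.615 0.206 0.042 0 0 -0.091" --pt "0.923 0.309 0.064 0 0 -0.137" --pt "0.923 0.309 0.064 0 0 -0.137" --pt "0.923 0.309 0.064 0 0 -0.137" --pt "0.923 0.309 0.064 0 0 -0.137"

```text
time: 24.85
tool_pos: [0.5769, -0.0251, 0.1107]
tool_rot: [-3.141, -0.0, 1.76]
contact_force: [0.6, -0.5, 0.3]
opening: 0.0698
grip_force: 0.0
```

Emit:
move_arm --pt "0 0 0.2 0 0 0" --pt "0 0 0.4 0 0 0" --pt "0 0 0.6 0 0 0" --pt "0 0 0.7 0 0 0" --pt "0 0 0.7 0 0 0" --pt "0 0 0.7 0 0 0" --pt "0 0 0.7 0 0 0"

```text
time: 25.72
tool_pos: [0.5778, -0.0243, 0.0415]
tool_rot: [3.14, 0.0, 1.762]
contact_force: [0.2, -0.4, -0.0]
opening: 0.0697
grip_force: 0.0
```

Emit:
move_arm --pt "0 0 0.11 0 0 0" --pt "0 0 0.22 0 0 0" --pt "0 0 0.33 0 0 0" --pt "0 0 0.33 0 0 0" --pt "0 0 0.33 0 0 0"

```text
time: 26.35
tool_pos: [0.5775, -0.0242, 0.0077]
tool_rot: [3.142, -0.0, 1.762]
contact_force: [0.7, 0.2, 1.0]
opening: 0.0698
grip_force: 0.0
```

Emit:
move_arm --pt "0 0 0 0 0 0" --pt "0 0 0 0 0 0" --pt "0 0 0 0 0 0" --pt "0 0 0 0 0 0" --pt "0 0 0 0 0 0" --fingers -1 --newtons 25

```text
time: 26.98
tool_pos: [0.5773, -0.0242, 0.0079]
tool_rot: [-3.142, -0.0, 1.762]
contact_force: [-2.1, -0.3, 4.9]
opening: 0.0458
grip_force: 25.0
```

Emit:
move_arm --pt "0 0 -0.24 0 0 0" --pt "0 0 -0.48 0 0 0" --pt "0 0 -0.72 0 0 0"

```text
time: 27.35
tool_pos: [0.5773, -0.0241, 0.0801]
tool_rot: [-3.141, -0.0, 1.762]
contact_force: [0.4, -0.3, -1.3]
opening: 0.0457
grip_force: 25.0
```

Emit:
move_arm --pt "0.265 -0.017 0 0 0 0.034" --pt "0.529 -0.035 0 0 0 0.068" --pt "0.794 -0.052 0 0 0 0.103"

```text
time: 27.72
tool_pos: [0.5569, 0.0535, 0.0795]
tool_rot: [-3.142, -0.0, 1.435]
contact_force: [-0.7, -0.3, -0.7]
opening: 0.0456
grip_force: 25.0
```

Emit:
move_arm --pt "0.245 -0.1 0 0 0 0.034" --pt "0.491 -0.2 0 0 0 0.068" --pt "0.736 -0.301 0 0 0 0.103"

```text
time: 28.1
tool_pos: [0.5367, 0.1306, 0.0795]
tool_rot: [-3.141, -0.0, 1.111]
contact_force: [-0.1, -0.3, -1.1]
opening: 0.046
grip_force: 25.0
```

Emit:
move_arm --pt "0.201 -0.173 0 0 0 0.034" --pt "0.402 -0.346 0 0 0 0.068" --pt "0.603 -0.519 0 0 0 0.103"

```text
time: 28.48
tool_pos: [0.5166, 0.2076, 0.0794]
tool_rot: [-3.141, -0.0, 0.788]
contact_force: [-0.3, 0.2, -0.7]
opening: 0.0459
grip_force: 25.0
```

Emit:
move_arm --pt "0.136 -0.228 0 0 0 0.034" --pt "0.272 -0.455 0 0 0 0.068" --pt "0.408 -0.683 0 0 0 0.103" --pt "0.408 -0.683 0 0 0 0.103" --pt "0.408 -0.683 0 0 0 0.103" --pt "0.408 -0.683 0 0 0 0.103" --pt "0.408 -0.683 0 0 0 0.103"

```text
time: 29.35
tool_pos: [0.4973, 0.283, 0.0797]
tool_rot: [-3.142, -0.0, 0.467]
contact_force: [-0.4, 0.5, 0.1]
opening: 0.0458
grip_force: 25.0
```

Emit:
move_arm --pt "-0.002 -0.01 0.22 0 0 -0.001" --pt "-0.002 -0.01 0.42 0 0 -0.001" --pt "-0.002 -0.01 0.56 0 0 -0.001" --pt "-0.002 -0.01 0.62 0 0 -0.001" --pt "-0.002 -0.01 0.65 0 0 -0.001" --pt "-0.002 -0.01 0.674 0 0 -0.001" --pt "-0.002 -0.01 0.674 0 0 -0.001" --pt "-0.002 -0.01 0.674 0 0 -0.001"

```text
time: 30.35
tool_pos: [0.4966, 0.2846, 0.0127]
tool_rot: [3.142, -0.001, 0.471]
contact_force: [0.4, 0.4, -1.7]
opening: 0.0461
grip_force: 25.0
```

```bash
python3 -c "
from cell import robot
o=robot.observe();print(o['tool_pos'],o['tool_rot'],o['contact_force'],o['time'])"
```

```text
[0.49661826 0.28463277 0.0126989 ] [ 3.14156242e+00 -7.52741241e-04  4.71049453e-01] [ 0.37432765  0.35506456 -1.7199272 ] 30.35
```

Lower another 0.8 mm, release, rise and check.

Emit:
move_arm --pt "0 0.005 0.008 0 0 0" --pt "0 0.005 0.008 0 0 0" --pt "0 0.005 0.008 0 0 0"

```text
time: 30.72
tool_pos: [0.4968, 0.2843, 0.0119]
tool_rot: [-3.141, -0.001, 0.471]
contact_force: [-2.1, -0.0, 3.7]
opening: 0.0455
grip_force: 25.0
```

Emit:
move_arm --pt "0 0 0 0 0 0" --pt "0 0 0 0 0 0" --pt "0 0 0 0 0 0" --pt "0 0 0 0 0 0" --fingers 0.5

```text
time: 31.22
tool_pos: [0.4966, 0.284, 0.0114]
tool_rot: [-3.142, 0.0, 0.471]
contact_force: [-0.8, -0.4, -0.5]
opening: 0.0684
grip_force: 0.0
```

Emit:
move_arm --pt "0 0 -0.3 0 0 0" --pt "0 0 -0.6 0 0 0" --pt "0 0 -1 0 0 0"

```text
time: 31.6
tool_pos: [0.4961, 0.2838, 0.1118]
tool_rot: [-3.141, 0.002, 0.471]
contact_force: [1.2, -0.4, 0.6]
opening: 0.069
grip_force: 0.0
```

```bash
python3 - <<'E'
from plan import *
plan([(440,60,130,-40,45,"back")])
E
```

```text
back 0 [[-0.253,0.29,-0.03,0.0,0.0,-0.021],[-0.505,0.58,-0.06,0.0,0.0,-0.043]]
back 1 [[-0.289,0.254,-0.03,0.0,0.0,-0.021],[-0.578,0.507,-0.06,0.0,0.0,-0.043]]
back 2 [[-0.32,0.213,-0.03,0.0,0.0,-0.021],[-0.641,0.426,-0.06,0.0,0.0,-0.043]]
```

Emit:
move_arm --pt "-0.253 0.29 -0.03 0 0 -0.021" --pt "-0.505 0.58 -0.06 0 0 -0.043" --fingers 1

```text
time: 31.85
tool_pos: [0.4778, 0.2089, 0.1181]
tool_rot: [3.141, -0.001, 0.609]
contact_force: [0.8, -0.1, 0.1]
opening: 0.084
grip_force: 0.0
```

Emit:
move_arm --pt "-0.289 0.254 -0.03 0 0 -0.021" --pt "-0.578 0.507 -0.06 0 0 -0.043"

```text
time: 32.1
tool_pos: [0.4589, 0.1338, 0.1237]
tool_rot: [3.141, -0.0, 0.744]
contact_force: [0.9, 0.3, 1.2]
opening: 0.092
grip_force: 0.0
```

Emit:
move_arm --pt "-0.32 0.213 -0.03 0 0 -0.021" --pt "-0.641 0.426 -0.06 0 0 -0.043" --pt "-0.641 0.426 -0.06 0 0 -0.043" --pt "-0.641 0.426 -0.06 0 0 -0.043"

```text
time: 32.6
tool_pos: [0.4411, 0.0604, 0.1297]
tool_rot: [3.141, -0.001, 0.875]
contact_force: [0.0, 0.5, 0.0]
opening: 0.0918
grip_force: 0.0
```

```bash
python3 - <<'E'
from m import *
from plan import plan
c,im,P=cam("top"); Z=P[...,2]; save(im,"top2.png"); hsv=cv2.cvtColor(im,cv2.COLOR_RGB2HSV)
near=np.hypot(P[...,0]-.497,P[...,1]-.284)<.055
rect(near&(Z>.022)&(Z<.045)&(hsv[...,0]<40),P,"soap")
for n,x,y in(("shaker",.4218,-.2712),("jar",.5,-.2829),("bottle",.5782,-.296)):
    try: print(n,container(P,x,y))
    except Exception as e: print(n,e)
E
```

```text
soap n 408 rect [499.4 284.1] [71.8 45.8] 27.0 z [28.9 34.3 38.4]
shaker [ 422.8 -270.6   24.8  103.5  277. ]
jar [ 501.3 -282.1   25.2  103.7  277. ]
bottle [ 578.8 -294.9   18.6  103.7  117. ]
```

View pics/top2.png

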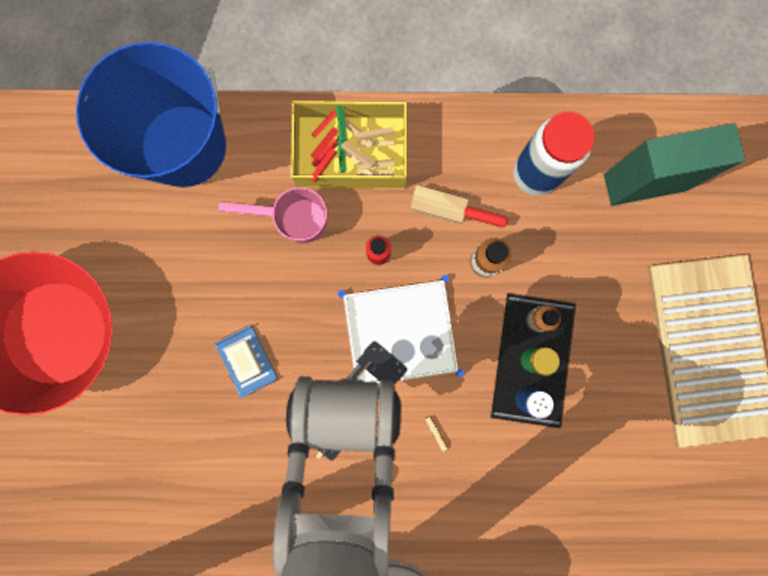

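The top view shows the soap on the dish at (242,360), aligned at 27.0° and within 3 mm of centre. The three containers stand at (540,404), (543,361) and (546,318). Now I'll return the shaker, then the jar, then the bottle.

```bash
python3 - <<'E'
from plan import *
S=(421.7,-271.1);J=(500,-282.7);B=(578.1,-295.9);s=(508.1,31.3);j=(516.9,-24.5);b=(525.8,-81.8)
w=[]
for n,A,T in(("S",S,s),("J",J,j),("B",B,b)):
    w+=[(*A,130,-63,45,n+" over"),(*A,44.3,-63,25,n+" down"),(*A,130,-63,25,n+" lift"),(*T,130,8.7,30,n+" carry"),(*T,65,8.7,25,n+" low"),(*T,45.5,8.7,8,n+" put"),(*T,130,8.7,30,n+" up")]
plan(w)
E
```

```text
S over 0 [[-0.334,0.247,-0.001,0.0,0.0,0.016],[-0.668,0.494,-0.001,0.0,0.0,0.032]]
S over 1 [[-0.307,0.279,-0.001,0.0,0.0,0.016],[-0.615,0.559,-0.001,0.0,0.0,0.032]]
S over 2 [[-0.278,0.309,-0.001,0.0,0.0,0.016],[-0.555,0.618,-0.001,0.0,0.0,0.032]]
S over 3 [[-0.245,0.336,-0.001,0.0,0.0,0.016],[-0.49,0.671,-0.001,0.0,0.0,0.032]]
S down 0 [[0.0,0.0,0.214,0.0,0.0,0.0],[0.0,0.0,0.428,0.0,0.0,0.0],[0.0,0.0,0.643,0.0,0.0,0.0],[0.0,0.0,0.857,0.0,0.0,0.0]]
S lift 0 [[0.0,0.0,-0.214,0.0,0.0,0.0],[0.0,0.0,-0.428,0.0,0.0,0.0],[0.0,0.0,-0.643,0.0,0.0,0.0],[0.0,0.0,-0.857,0.0,0.0,0.0]]
S carry 0 [[0.179,-0.192,0.0,0.0,0.0,-0.033],[0.357,-0.384,0.0,0.0,0.0,-0.066],[0.536,-0.576,0.0,0.0,0.0,-0.1]]
S carry 1 [[0.229,-0.128,0.0,0.0,0.0,-0.033],[0.458,-0.255,0.0,0.0,0.0,-0.066],[0.687,-0.383,0.0,0.0,0.0,-0.1]]
S carry 2 [[0.257,-0.051,0.0,0.0,0.0,-0.033],[0.514,-0.102,0.0,0.0,0.0,-0.066],[0.771,-0.153,0.0,0.0,0.0,-0.1]]
S carry 3 [[0.26,0.031,0.0,0.0,0.0,-0.033],[0.521,0.061,0.0,0.0,0.0,-0.066],[0.781,0.092,0.0,0.0,0.0,-0.1]]
S low 0 [[0.0,0.0,0.217,0.0,0.0,0.0],[0.0,0.0,0.433,0.0,0.0,0.0],[0.0,0.0,0
[... 1878 characters left out ...]
0.428,0.0,0.0,0.0],[0.0,0.0,-0.643,0.0,0.0,0.0],[0.0,0.0,-0.857,0.0,0.0,0.0]]
B carry 0 [[0.056,-0.238,0.0,0.0,0.0,-0.044],[0.112,-0.477,0.0,0.0,0.0,-0.089],[0.169,-0.715,0.0,0.0,0.0,-0.133]]
B carry 1 [[0.148,-0.195,0.0,0.0,0.0,-0.044],[0.296,-0.39,0.0,0.0,0.0,-0.089],[0.444,-0.585,0.0,0.0,0.0,-0.133]]
B carry 2 [[0.214,-0.118,0.0,0.0,0.0,-0.044],[0.429,-0.237,0.0,0.0,0.0,-0.089],[0.643,-0.355,0.0,0.0,0.0,-0.133]]
B low 0 [[0.0,0.0,0.217,0.0,0.0,0.0],[0.0,0.0,0.433,0.0,0.0,0.0],[0.0,0.0,0.65,0.0,0.0,0.0]]
B put 0 [[0.0,0.0,0.065,0.0,0.0,0.0],[0.0,0.0,0.13,0.0,0.0,0.0],[0.0,0.0,0.195,0.0,0.0,0.0]]
B up 0 [[0.0,0.0,-0.282,0.0,0.0,0.0],[0.0,0.0,-0.563,0.0,0.0,0.0],[0.0,0.0,-0.845,0.0,0.0,0.0]]
```

Emit:
move_arm --pt "-0.334 0.247 0 0 0 0.016" --pt "-0.668 0.494 0 0 0 0.032"

```text
time: 32.9
tool_pos: [0.4363, -0.0225, 0.1294]
tool_rot: [3.142, -0.0, 0.777]
contact_force: [0.4, -0.1, 0.4]
opening: 0.0918
grip_force: 0.0
```

Emit:
move_arm --pt "-0.307 0.279 0 0 0 0.016" --pt "-0.615 0.559 0 0 0 0.032"

```text
time: 33.15
tool_pos: [0.4317, -0.1061, 0.1294]
tool_rot: [3.142, -0.0, 0.675]
contact_force: [0.4, -0.4, -0.2]
opening: 0.0918
grip_force: 0.0
```

Emit:
move_arm --pt "-0.278 0.309 0 0 0 0.016" --pt "-0.555 0.618 0 0 0 0.032"

```text
time: 33.4
tool_pos: [0.4271, -0.1892, 0.1294]
tool_rot: [-3.142, -0.0, 0.574]
contact_force: [0.3, -0.4, -0.0]
opening: 0.0918
grip_force: 0.0
```

Emit:
move_arm --pt "-0.245 0.336 0 0 0 0.016" --pt "-0.49 0.671 0 0 0 0.032" --pt "-0.49 0.671 0 0 0 0.032" --pt "-0.49 0.671 0 0 0 0.032" --pt "-0.49 0.671 0 0 0 0.032" --pt "-0.49 0.671 0 0 0 0.032"

```text
time: 34.15
tool_pos: [0.4222, -0.2707, 0.1296]
tool_rot: [-3.141, -0.0, 0.476]
contact_force: [-0.3, -0.1, 0.1]
opening: 0.0917
grip_force: 0.0
```

Emit:
move_arm --pt "0 0 0.214 0 0 0.002" --pt "0 0 0.428 0 0 0.002" --pt "0 0 0.643 0 0 0.002" --pt "0 0 0.853 0 0 0.002" --pt "0 0 0.853 0 0 0.002"

```text
time: 34.78
tool_pos: [0.4213, -0.2705, 0.0432]
tool_rot: [-3.139, 0.001, 0.469]
contact_force: [0.5, 0.6, 1.1]
opening: 0.0917
grip_force: 0.0
```

Emit:
move_arm --pt "0 0 0 0 0 0" --pt "0 0 0 0 0 0" --pt "0 0 0 0 0 0" --pt "0 0 0 0 0 0" --pt "0 0 0 0 0 0" --pt "0 0 0 0 0 0" --fingers -1 --newtons 25

```text
time: 35.52
tool_pos: [0.422, -0.2716, 0.0444]
tool_rot: [3.141, -0.0, 0.468]
contact_force: [0.6, -0.2, 1.8]
opening: 0.0497
grip_force: 25.0
```

Emit:
move_arm --pt "0 0 -0.214 0 0 0" --pt "0 0 -0.428 0 0 0" --pt "0 0 -0.643 0 0 0" --pt "0 0 -0.857 0 0 0"

```text
time: 36.02
tool_pos: [0.4216, -0.2715, 0.1303]
tool_rot: [-3.141, 0.0, 0.468]
contact_force: [0.2, -0.1, -1.6]
opening: 0.0498
grip_force: 25.0
```

Emit:
move_arm --pt "0.179 -0.192 0 0 0 -0.033" --pt "0.357 -0.384 0 0 0 -0.066" --pt "0.536 -0.576 0 0 0 -0.1"

```text
time: 36.4
tool_pos: [0.4437, -0.1952, 0.1296]
tool_rot: [-3.141, 0.0, 0.785]
contact_force: [-0.1, -0.5, -1.5]
opening: 0.0499
grip_force: 25.0
```

Emit:
move_arm --pt "0.229 -0.128 0 0 0 -0.033" --pt "0.458 -0.255 0 0 0 -0.066" --pt "0.687 -0.383 0 0 0 -0.1"

```text
time: 36.78
tool_pos: [0.4655, -0.1195, 0.1296]
tool_rot: [-3.141, -0.0, 1.1]
contact_force: [-0.5, 0.7, -2.3]
opening: 0.0497
grip_force: 25.0
```

Emit:
move_arm --pt "0.257 -0.051 0 0 0 -0.033" --pt "0.514 -0.102 0 0 0 -0.066" --pt "0.771 -0.153 0 0 0 -0.1"

```text
time: 37.15
tool_pos: [0.4871, -0.044, 0.1296]
tool_rot: [-3.141, -0.0, 1.414]
contact_force: [0.1, 0.4, -1.4]
opening: 0.0496
grip_force: 25.0
```

Emit:
move_arm --pt "0.26 0.031 0 0 0 -0.033" --pt "0.521 0.061 0 0 0 -0.066" --pt "0.781 0.092 0 0 0 -0.1" --pt "0.781 0.092 0 0 0 -0.1" --pt "0.781 0.092 0 0 0 -0.1" --pt "0.781 0.092 0 0 0 -0.1" --pt "0.781 0.092 0 0 0 -0.1" --pt "0.781 0.092 0 0 0 -0.1"

```text
time: 38.15
tool_pos: [0.5087, 0.0303, 0.13]
tool_rot: [3.141, -0.0, 1.724]
contact_force: [-0.4, -0.5, -1.8]
opening: 0.0499
grip_force: 25.0
```

Emit:
move_arm --pt "0.01 -0.004 0.217 0 0 0" --pt "0.01 -0.004 0.433 0 0 0" --pt "0.01 -0.004 0.65 0 0 0" --pt "0.01 -0.004 0.72 0 0 0" --pt "0.01 -0.004 0.78 0 0 0" --pt "0.01 -0.004 0.82 0 0 0" --pt "0.01 -0.004 0.85 0 0 0" --pt "0.01 -0.004 0.85 0 0 0" --pt "0.01 -0.004 0.85 0 0 0"

```text
time: 39.28
tool_pos: [0.5084, 0.0316, 0.0453]
tool_rot: [3.141, 0.0, 1.725]
contact_force: [-0.3, 0.0, 1.6]
opening: 0.0499
grip_force: 25.0
```

Contact. Release, rise and fetch the jar.

Emit:
move_arm --pt "0 0 0 0 0 0" --pt "0 0 0 0 0 0" --pt "0 0 0 0 0 0" --pt "0 0 0 0 0 0" --pt "0 0 0 0 0 0" --fingers 1

```text
time: 39.9
tool_pos: [0.5082, 0.0317, 0.0449]
tool_rot: [3.142, -0.0, 1.724]
contact_force: [0.2, 0.3, 0.3]
opening: 0.0909
grip_force: 0.0
```

Emit:
move_arm --pt "0 0 -0.282 0 0 0" --pt "0 0 -0.563 0 0 0" --pt "0 0 -0.845 0 0 0" --pt "0 0 -0.845 0 0 0"

```text
time: 40.4
tool_pos: [0.5095, 0.0316, 0.1313]
tool_rot: [3.137, 0.001, 1.725]
contact_force: [-0.1, 0.1, 0.1]
opening: 0.0922
grip_force: 0.0
```

Emit:
move_arm --pt "-0.386 -0.069 0 0 0 0.05" --pt "-0.773 -0.139 0 0 0 0.1"

```text
time: 40.65
tool_pos: [0.5056, -0.0473, 0.1283]
tool_rot: [-3.14, -0.0, 1.407]
contact_force: [1.4, -0.3, 0.3]
opening: 0.0918
grip_force: 0.0
```

Emit:
move_arm --pt "-0.389 0.053 0 0 0 0.05" --pt "-0.778 0.106 0 0 0 0.1"

```text
time: 40.9
tool_pos: [0.5036, -0.1263, 0.1281]
tool_rot: [-3.14, 0.0, 1.091]
contact_force: [0.1, 0.8, 0.3]
opening: 0.0922
grip_force: 0.0
```

Emit:
move_arm --pt "-0.354 0.17 0 0 0 0.05" --pt "-0.708 0.34 0 0 0 0.1"

```text
time: 41.15
tool_pos: [0.5015, -0.2048, 0.1281]
tool_rot: [-3.14, 0.0, 0.777]
contact_force: [0.5, -0.4, 0.7]
opening: 0.0917
grip_force: 0.0
```

Emit:
move_arm --pt "-0.284 0.271 0 0 0 0.05" --pt "-0.569 0.542 0 0 0 0.1" --pt "-0.569 0.542 0 0 0 0.1" --pt "-0.569 0.542 0 0 0 0.1" --pt "-0.569 0.542 0 0 0 0.1" --pt "-0.569 0.542 0 0 0 0.1"

```text
time: 41.9
tool_pos: [0.5002, -0.2815, 0.1294]
tool_rot: [-3.141, -0.0, 0.47]
contact_force: [-0.9, 0.8, -0.3]
opening: 0.092
grip_force: 0.0
```

Emit:
move_arm --pt "-0.007 0.01 0.214 0 0 0" --pt "-0.007 0.01 0.428 0 0 0" --pt "-0.007 0.01 0.643 0 0 0" --pt "-0.007 0.01 0.851 0 0 0" --pt "-0.007 0.01 0.851 0 0 0"

```text
time: 42.52
tool_pos: [0.4991, -0.2825, 0.043]
tool_rot: [-3.139, 0.001, 0.469]
contact_force: [-0.5, -0.3, 0.2]
opening: 0.0918
grip_force: 0.0
```

Emit:
move_arm --pt "0 0 0 0 0 0" --pt "0 0 0 0 0 0" --pt "0 0 0 0 0 0" --pt "0 0 0 0 0 0" --pt "0 0 0 0 0 0" --pt "0 0 0 0 0 0" --fingers -1 --newtons 25

```text
time: 43.28
tool_pos: [0.4998, -0.2835, 0.0444]
tool_rot: [-3.141, -0.0, 0.468]
contact_force: [-0.2, 1.4, 1.7]
opening: 0.0492
grip_force: 25.0
```

Emit:
move_arm --pt "0 0 -0.214 0 0 0" --pt "0 0 -0.428 0 0 0" --pt "0 0 -0.643 0 0 0" --pt "0 0 -0.857 0 0 0"

```text
time: 43.78
tool_pos: [0.4996, -0.2835, 0.1303]
tool_rot: [-3.141, 0.0, 0.468]
contact_force: [1.0, -0.4, -1.0]
opening: 0.0493
grip_force: 25.0
```

Emit:
move_arm --pt "0.147 -0.247 0 0 0 -0.044" --pt "0.294 -0.494 0 0 0 -0.089" --pt "0.441 -0.741 0 0 0 -0.133"

```text
time: 44.15
tool_pos: [0.5055, -0.1967, 0.1297]
tool_rot: [-3.141, 0.0, 0.89]
contact_force: [0.7, 0.3, -0.8]
opening: 0.0485
grip_force: 25.0
```

Emit:
move_arm --pt "0.234 -0.166 0 0 0 -0.044" --pt "0.469 -0.333 0 0 0 -0.089" --pt "0.703 -0.499 0 0 0 -0.133"

```text
time: 44.52
tool_pos: [0.5114, -0.1106, 0.1298]
tool_rot: [-3.141, -0.0, 1.308]
contact_force: [0.1, -0.3, -1.8]
opening: 0.0489
grip_force: 25.0
```

Emit:
move_arm --pt "0.282 -0.057 0 0 0 -0.044" --pt "0.564 -0.114 0 0 0 -0.089" --pt "0.845 -0.171 0 0 0 -0.133" --pt "0.845 -0.171 0 0 0 -0.133" --pt "0.845 -0.171 0 0 0 -0.133" --pt "0.845 -0.171 0 0 0 -0.133" --pt "0.845 -0.171 0 0 0 -0.133" --pt "0.845 -0.171 0 0 0 -0.133"

```text
time: 45.52
tool_pos: [0.5174, -0.026, 0.13]
tool_rot: [3.142, -0.0, 1.72]
contact_force: [0.3, 1.0, -1.7]
opening: 0.0484
grip_force: 25.0
```

Emit:
move_arm --pt "0.015 -0.003 0.217 0 0 0" --pt "0.015 -0.003 0.433 0 0 0" --pt "0.015 -0.003 0.65 0 0 0" --pt "0.015 -0.003 0.72 0 0 0" --pt "0.015 -0.003 0.78 0 0 0" --pt "0.015 -0.003 0.82 0 0 0" --pt "0.015 -0.003 0.85 0 0 0" --pt "0.015 -0.003 0.85 0 0 0" --pt "0.015 -0.003 0.85 0 0 0"

```text
time: 46.65
tool_pos: [0.5172, -0.0242, 0.0454]
tool_rot: [3.141, 0.0, 1.721]
contact_force: [0.3, 0.1, 0.9]
opening: 0.0487
grip_force: 25.0
```

Emit:
move_arm --pt "0 0 0 0 0 0" --pt "0 0 0 0 0 0" --pt "0 0 0 0 0 0" --pt "0 0 0 0 0 0" --pt "0 0 0 0 0 0" --fingers 1

```text
time: 47.28
tool_pos: [0.5169, -0.0241, 0.045]
tool_rot: [3.142, -0.0, 1.721]
contact_force: [0.6, 0.1, -0.0]
opening: 0.0907
grip_force: 0.0
```

Emit:
move_arm --pt "0 0 -0.282 0 0 0" --pt "0 0 -0.563 0 0 0" --pt "0 0 -0.845 0 0 0" --pt "0 0 -0.845 0 0 0"

```text
time: 47.78
tool_pos: [0.5182, -0.0243, 0.1314]
tool_rot: [3.137, 0.001, 1.721]
contact_force: [0.5, -0.2, -0.6]
opening: 0.0918
grip_force: 0.0
```

Emit:
move_arm --pt "-0.308 0.022 0 0 0 0.044" --pt "-0.617 0.043 0 0 0 0.089" --pt "-0.925 0.065 0 0 0 0.133"

```text
time: 48.15
tool_pos: [0.5368, -0.1152, 0.1282]
tool_rot: [-3.14, -0.0, 1.299]
contact_force: [0.7, -0.5, 0.5]
opening: 0.0918
grip_force: 0.0
```

Emit:
move_arm --pt "-0.273 0.145 0 0 0 0.044" --pt "-0.546 0.289 0 0 0 0.089" --pt "-0.82 0.434 0 0 0 0.133"

```text
time: 48.52
tool_pos: [0.557, -0.2059, 0.128]
tool_rot: [-3.139, 0.0, 0.881]
contact_force: [1.3, 0.5, 0.3]
opening: 0.0917
grip_force: 0.0
```

Emit:
move_arm --pt "-0.191 0.243 0 0 0 0.044" --pt "-0.382 0.486 0 0 0 0.089" --pt "-0.573 0.729 0 0 0 0.133" --pt "-0.573 0.729 0 0 0 0.133" --pt "-0.573 0.729 0 0 0 0.133" --pt "-0.573 0.729 0 0 0 0.133" --pt "-0.573 0.729 0 0 0 0.133"

```text
time: 49.4
tool_pos: [0.5776, -0.2948, 0.1296]
tool_rot: [-3.141, -0.0, 0.469]
contact_force: [0.3, 0.6, -0.2]
opening: 0.0919
grip_force: 0.0
```

Emit:
move_arm --pt "0 0.012 0.214 0 0 0" --pt "0 0.012 0.428 0 0 0" --pt "0 0.012 0.643 0 0 0" --pt "0 0.012 0.852 0 0 0" --pt "0 0.012 0.852 0 0 0"

```text
time: 50.02
tool_pos: [0.5772, -0.2956, 0.0428]
tool_rot: [-3.138, 0.002, 0.469]
contact_force: [-0.7, -0.2, -0.0]
opening: 0.0915
grip_force: 0.0
```

Emit:
move_arm --pt "0 0 0 0 0 0" --pt "0 0 0 0 0 0" --pt "0 0 0 0 0 0" --pt "0 0 0 0 0 0" --pt "0 0 0 0 0 0" --pt "0 0 0 0 0 0" --fingers -1 --newtons 25

```text
time: 50.78
tool_pos: [0.5782, -0.2967, 0.0445]
tool_rot: [-3.142, -0.0, 0.468]
contact_force: [-0.4, 0.9, 0.9]
opening: 0.0473
grip_force: 25.0
```

Emit:
move_arm --pt "0 0 -0.214 0 0 0" --pt "0 0 -0.428 0 0 0" --pt "0 0 -0.643 0 0 0" --pt "0 0 -0.857 0 0 0"

```text
time: 51.28
tool_pos: [0.5778, -0.2966, 0.1301]
tool_rot: [-3.141, 0.001, 0.468]
contact_force: [0.5, -0.1, -2.0]
opening: 0.0476
grip_force: 25.0
```

Emit:
move_arm --pt "0.056 -0.238 0 0 0 -0.044" --pt "0.112 -0.477 0 0 0 -0.089" --pt "0.169 -0.715 0 0 0 -0.133"

```text
time: 51.65
tool_pos: [0.5604, -0.2245, 0.1295]
tool_rot: [-3.141, 0.0, 0.89]
contact_force: [1.3, -0.0, -1.6]
opening: 0.0479
grip_force: 25.0
```

Emit:
move_arm --pt "0.148 -0.195 0 0 0 -0.044" --pt "0.296 -0.39 0 0 0 -0.089" --pt "0.444 -0.585 0 0 0 -0.133"

```text
time: 52.02
tool_pos: [0.5433, -0.153, 0.1296]
tool_rot: [-3.141, -0.0, 1.308]
contact_force: [0.4, -0.3, -3.1]
opening: 0.0476
grip_force: 25.0
```

Emit:
move_arm --pt "0.214 -0.118 0 0 0 -0.044" --pt "0.429 -0.237 0 0 0 -0.089" --pt "0.643 -0.355 0 0 0 -0.133" --pt "0.643 -0.355 0 0 0 -0.133" --pt "0.643 -0.355 0 0 0 -0.133" --pt "0.643 -0.355 0 0 0 -0.133" --pt "0.643 -0.355 0 0 0 -0.133" --pt "0.643 -0.355 0 0 0 -0.133"

```text
time: 53.02
tool_pos: [0.5266, -0.0829, 0.1299]
tool_rot: [3.142, -0.0, 1.721]
contact_force: [-0.7, 0.9, -3.3]
opening: 0.0475
grip_force: 25.0
```

Emit:
move_arm --pt "0.012 -0.006 0.217 0 0 0" --pt "0.012 -0.006 0.433 0 0 0" --pt "0.012 -0.006 0.65 0 0 0" --pt "0.012 -0.006 0.72 0 0 0" --pt "0.012 -0.006 0.78 0 0 0" --pt "0.012 -0.006 0.82 0 0 0" --pt "0.012 -0.006 0.85 0 0 0" --pt "0.012 -0.006 0.85 0 0 0" --pt "0.012 -0.006 0.85 0 0 0"

```text
time: 54.15
tool_pos: [0.5261, -0.0815, 0.0454]
tool_rot: [3.141, 0.0, 1.721]
contact_force: [0.8, -0.5, 0.4]
opening: 0.0472
grip_force: 25.0
```

Emit:
move_arm --pt "0 0 0 0 0 0" --pt "0 0 0 0 0 0" --pt "0 0 0 0 0 0" --pt "0 0 0 0 0 0" --pt "0 0 0 0 0 0" --fingers 1

```text
time: 54.78
tool_pos: [0.5258, -0.0814, 0.045]
tool_rot: [3.142, -0.0, 1.721]
contact_force: [-0.6, 0.1, -0.6]
opening: 0.0901
grip_force: 0.0
```

Emit:
move_arm --pt "0 0 -0.282 0 0 0" --pt "0 0 -0.563 0 0 0" --pt "0 0 -0.845 0 0 0" --pt "0 0 -0.845 0 0 0"

```text
time: 55.28
tool_pos: [0.527, -0.0818, 0.1315]
tool_rot: [3.137, 0.002, 1.721]
contact_force: [0.6, -0.6, -0.3]
opening: 0.0914
grip_force: 0.0
```

Emit:
move_arm --pt "-0.4 0 -0.1 0 0 0" --pt "-0.8 0 -0.2 0 0 0" --pt "-1 0 -0.2 0 0 0"

```text
time: 55.65
tool_pos: [0.5408, -0.1819, 0.1489]
tool_rot: [3.142, -0.0, 1.72]
contact_force: [0.4, -0.0, 0.2]
opening: 0.0919
grip_force: 0.0
```

Emit:
move_arm --pt "-0.4 -0.2 0 0 0 0" --pt "-0.8 -0.4 0 0 0 0" --pt "-1 -0.5 0 0 0 0" --pt "-1 -0.5 0 0 0 0" --pt "-1 -0.5 0 0 0 0"

```text
time: 56.28
tool_pos: [0.5066, -0.2852, 0.1491]
tool_rot: [-3.141, -0.001, 1.722]
contact_force: [-0.2, -0.7, 0.7]
opening: 0.0919
grip_force: 0.0
```

```bash
python3 - <<'E'
from m import *
c,im,P=cam("top"); Z=P[...,2]; save(im,"top3.png"); hsv=cv2.cvtColor(im,cv2.COLOR_RGB2HSV)
save(cam("side")[1],"side3.png")
near=np.hypot(P[...,0]-.497,P[...,1]-.284)<.055
rect(near&(Z>.022)&(Z<.045)&(hsv[...,0]<40),P,"soap")
for n,x,y in(("shaker",.506,.028),("jar",.517,-.026),("bottle",.528,-.078)): print(n,container(P,x,y))
E
```

```text
soap n 404 rect [499.3 284.4] [71.9 46.5] 26.9 z [29.1 34.7 38.3]
shaker [510.2  31.2  24.7 104.8 253. ]
jar [518.9 -24.3  24.5 104.6 258. ]
bottle [526.9 -79.4  18.8 104.  118. ]
```

View pics/top3.png

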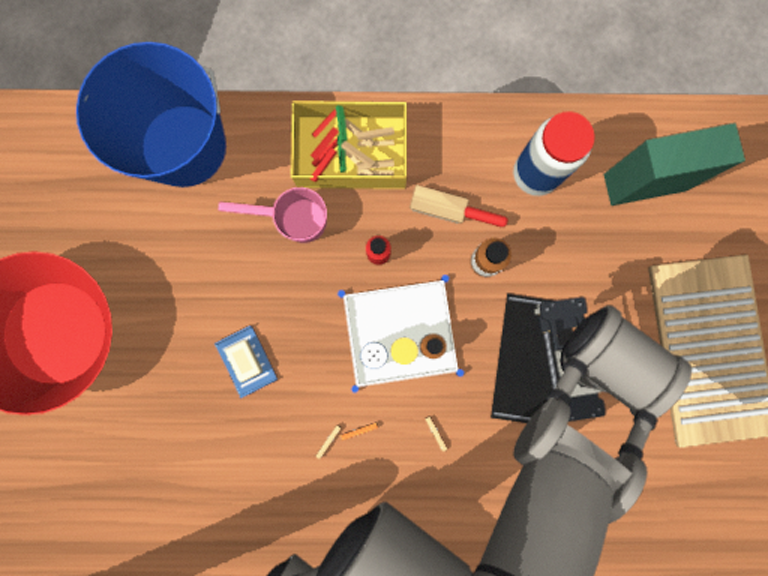

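View pics/side3.png

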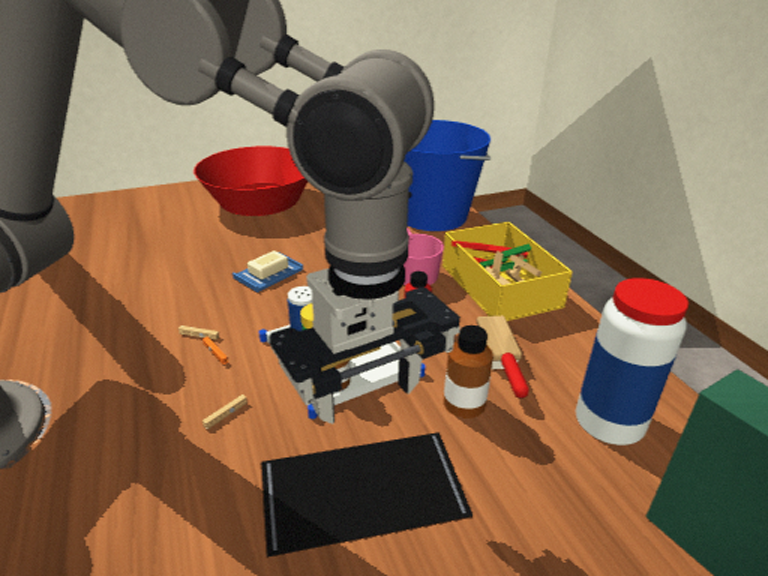

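The top view shows the shaker (374,355), jar (404,351) and bottle (433,346) upright on their spots, within about 3 mm. The soap is unmoved on the dish, and the brush and dipper are untouched. Handing in.

```bash
python3 -c "
from cell import robot
print(robot.hand_in())"
```

```text
the job is handed in; nothing more can be done
None
```

The job is handed in, at about 56 s of the 144 s limit: the soap lies flat and lengthways on the dish within about 3 mm of centre, the three containers stand upright on their spots within about 3 mm, and the brush and dipper were not touched; the hand-in call returned no verdict.

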